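Weigh the solder spool on the bench scale

TASK

Weigh the spool of solder on the bench scale: move the relay left on the pan into the shallow grey tray; then, with the pan empty, press the round zero key on the sloping keypad under the hood with a fingertip until you feel it register (about 5 N, held half a second); then stand the spool upright in the middle of the pan, let go of it, and press the long bar key the same way to store the weight. Never press a key hard, never press the wrong key or at the wrong time, never drop the spool, and leave the tin, the junction box and the tape measure where they stand.

Things in the scene. Friction and masses are not known exactly. Their poses are not given: they have to be found in the camera images.
- scale: Grey fixed bench scale, 226x172x111 mm; origin under its middle, x from keypad front to pan at the back, y left, z up. Keypad face slopes 40 deg from level, rising to the back, centre (-72,0,47) mm. Behind it a column, x -46 to 0, carries a full-width hood (x -82 to 0, z 97 to 111 mm) over the keys: they are reached only by a tool tilted with its wrist toward the front, best square to the face.
- pan: Flat round steel pan of the scale, 110 mm diameter, no rim; origin at the middle of its top face, 62 mm behind the scale's origin and 56 mm above the desk; x, y, z as the scale's.
- key_zero: Round zero key, 22 mm diameter, left one of three in a row 44 mm apart. Origin in the key's middle at the keypad surface; z points out of the sloping face (press along -z), y along the row to the left. Its top is 3 mm out from the origin. Membrane key: spring 3500 N/m, at most 2.5 mm travel; registers when pressed by over 4 N for 0.2 s; harmed above 22 N.
- key_unit: Square unit key, 17 mm, the middle one; not to be pressed (over 3 N counts). Same frame and height as the others.
- key_store: Long bar-shaped store key, 32 mm along the row by 12 mm, the right one of three. Same frame, height, spring and force limits as the zero key.
- tray: Shallow open grey tray, fixed, outside 125 (its x) x 105 (its y) x 24 mm high, walls and floor 3 mm; origin under its middle on the desk.
- relay: Small light grey block-shaped relay with a dark foot, 22 (its x) x 28 (its y) x 30 mm high, about 40 g, standing on the pan; origin at the centre of its underside.
- spool: Spool of solder wire, standing, 55 mm diameter, solid to 50 mm height (a thin wire end reaches 65 mm), about 0.18 kg; origin at the centre of its underside. It stands between the tin (on its +x side) and the junction box (on its -x side), each about 13 mm away, so it can be grasped only along its own y axis, where there is free room.
- tin: Food tin, 75 mm diameter, 58 mm high, beside the spool; bystander. Origin at the centre of its underside.
- jbox: Orange junction box, 63 (x) x 95 (y) x 40 mm high, on the other side of the spool; bystander. Origin at the centre of its underside.
- tape_measure: Yellow tape measure, 36 (x) x 81 (y) x 64 mm high, standing in front of the keypad; bystander. Origin at the centre of its underside.

How it is judged:
On the way, in this order (a step that is already met when the one before it is completed fails the run):
1. the relay lies released in the tray (x of relay in the frame of tray between -0.058 and 0.058 m and y of relay in the frame of tray between -0.048 and 0.048 m and z of relay in the frame of tray below 0.022 m and linear speed of relay below 0.02 m/s and contact force between relay and the fingers below 0.05 N), for 0.2 s.
2. the round zero key is pressed with over 4 N, the pan empty (contact force between key_zero and the fingers above 4 N and contact force between pan and anything else below 0.1 N), for 0.2 s.
3. the spool stands released on the middle of the pan (horizontal distance between spool and pan below 0.02 m and angle between spool's own z axis and vertical below 0.1 rad and z of spool in the frame of pan between -0.004 and 0.004 m and linear speed of spool below 0.02 m/s and contact force between spool and the fingers below 0.05 N), for 0.3 s.
4. the bar-shaped store key is pressed with over 4 N, the spool standing on the pan (contact force between key_store and the fingers above 4 N and horizontal distance between spool and pan below 0.02 m and angle between spool's own z axis and vertical below 0.1 rad and z of spool in the frame of pan between -0.004 and 0.004 m), for 0.2 s.
At the end, for the whole second after the job is handed in: The relay rests, released, inside the tray (its origin under 22 mm above the desk, within the walls); the spool stands released and at rest on the pan, upright within 0.1 rad, within 20 mm of the pan's middle (all of step 1 and all of step 3); the robot touches nothing.
It fails at once if a key is pressed with over 22 N, or the square unit key with over 3 N (contact force between any of key_zero, key_store and anything else above 22 N or contact force between key_unit and anything else above 3 N).
It fails at once if the spool is dropped (falls free of the fingers at over 0.45 m/s, some 10 mm) (linear speed of spool above 0.45 m/s and contact force between spool and the fingers below 0.05 N).
It fails at once if the zero key is pressed while something is on the pan (contact force between key_zero and anything else above 4 N and contact force between pan and anything else above 0.15 N).
It fails at once if the store key is pressed while the spool does not stand on the pan (contact force between key_store and anything else above 4 N and not (horizontal distance between spool and pan below 0.02 m and angle between spool's own z axis and vertical below 0.1 rad and z of spool in the frame of pan between -0.004 and 0.004 m)).
It fails at once if the tin, junction box or tape measure is moved by over 20 mm (distance of any of tin, jbox, tape_measure from where it was at the start of the episode above 0.02 m).
It also fails if it takes over 72 s, if anything falls off the work surface, if the arm or the gripper's body presses on something with over 40 N, if the wrist force passes 120 N, or if a joint passes its speed limit or range.

ROBOT

A 6-joint arm with a two-finger parallel gripper is mounted at the origin on a cart in front of the work surface, level with it; the furniture and walls round the work are solid. World frame = base frame: x ahead of the robot, y to its left, z up, the work surface at z = 0. Lengths are in m, angles in rad, forces in N, time in s.
With the tool pointing down it reaches from about 0.375 to 0.9 m from the base axis. Payload 3.1 kg.
Tool frame: the origin (TCP) lies at the very end of the fingers, on their centre line; the grasp point (between the pads) lies 19 mm behind it; z points along the fingers, y is the line along which they close (so a half turn about z gives the same grasp; the last joint's range is limited). The gripper opens to 87 mm and grips with 3 to 60 N. Pads are 19 mm wide; open, the fingers measure 117 mm over their backs; the gripper's body (75 mm by 190 mm) begins 51 mm behind the grasp point.
Start: joints at [-1.5, 0.527, 1.433, -0, 1.181, -0.178], TCP at [0.154, -0.606, 0.223] pointing down, gripper open.
Joint ranges: [-3.08, 3.08], [-0.75, 2.2], [0.22, 2.44], [-1.43, 4.57], [0, 2.65], [-2.85, 2.85]. Speed limits (rad/s): [2.79, 2.79, 3.14, 3.14, 3.14, 3.14].

INTERFACE

Orientations are given as a unit quaternion [x, y, z, w].
In Python, from rig import robot gives the robot as it stands. The module is installed in compiled form; this text tells all that it offers.
- The arm moves only by the tool play_rows, never from a script. Its argument "steps" is one flat list of numbers, 5 for each row, row after row: the opening, from -1 (shut) to 1 (fully open), then the shift along the tool's x, y, z as a fraction of full scale, then the turn about the tool's z as a fraction of full scale. In form: [claw, tx, ty, tz, twist, claw, tx, ty, tz, twist, ...]. A call has exactly 10 rows; each row shifts and turns the commanded pose from where the row before left it, along the tool's axes as they then stand; what a row does not reach is not made up. Full scale, the value 1, is 0.03 m for a shift and 0.1 rad for a turn. A row lasts 1/10 s, in which the tool goes at most 50 mm and 8.59 degrees, less where a joint would pass 70% of its speed; a pose out of reach is approached as far as the arm can. A call with a number of a shift or a turn outside -1 to 1 is refused whole. A call with a gripper value outside its range is refused whole. The fingers move at their own pace and stop on an object; "grip_force" is the grip in N (left out, the last holds). Time passes only in rows, so rows that do not move let the fingers close, or fill a call up. It gives the time, the measured TCP pose, the force, the opening and the grip force at its end, in the units of the state.
- robot.get_obs(): the state, without advancing time (a new reading comes with each control period).
- robot.camera(name): name is "scene" or "top"; returns a dict with "image" (480x640x3 uint8, red, green, blue), "mtx" (3x3 intrinsics, pixels), "rvec" (rotation vector, rad) and "tvec" (3), from world to camera coordinates, as OpenCV has them. Camera axes: x right, y down, z forward; pixel columns grow to the right and rows downward; lengths in m; the calibration is good to about 2 mm. A picture is of the moment at which its call begins. There is no depth.
- robot.hand_in(): hands the job in; it is judged then, once.
The state is a dict: "time": time; "q": joint angles; "joint_velocities": joint speeds; "joint_torque": joint torques, N m; "position": TCP position; "tool_rot": TCP orientation; "ft_force": force on the tool from outside, world axes, zero at the start; "moment": the same for the moment, N m; "grip_width": finger opening in m; "grip_force": force on a finger pad.
Only numpy, scipy, OpenCV 4.12 (cv2) and the standard library are available. Lean on these libraries where they do the work, as an engineer would, in place of code of your own. Each camera call takes 0.05 s, during which the arm holds its last target. There are 200 camera calls.

## Working session

There is one attempt and no reset: what is moved stays moved. The work goes in short steps, Python scripts to look and compute and a tool call to move; the robot and the scene stay as the last step left them, time stands still between calls to the robot, and variables do not carry over. Pictures are saved under pics/ and viewed, at most 10 in all, crops included, and the job is handed in when it is done.

Besides the shell and the picture viewer there is one more tool, called after "Request:" by a JSON object that holds its "api" and its "payload". play_rows: Moves the arm, as the interface text tells. Shift numbers are shares of 0.03 m and turn numbers shares of 0.1 rad, none past 1 either way. Its arguments: {"type":"object","properties":{"steps":{"type":"array"},"grip_force":{"type":"number"}},"required":["steps"]}

```bash
mkdir -p pics
cat > h.py <<'E'
import numpy as np, cv2
from rig import robot
def shot(n,save=None):
    c=robot.camera(n)
    if save: cv2.imwrite('pics/'+save,c['image'][:,:,::-1])
    return c
def ray(c,uv):
    R=cv2.Rodrigues(np.array(c['rvec'],float))[0]; t=np.array(c['tvec'],float).ravel()
    p=cv2.undistortPoints(np.array([[uv]],float),np.array(c['mtx'],float),None).ravel()
    return -R.T@t, R.T@np.array([p[0],p[1],1])
def onz(c,uv,z):
    o,d=ray(c,uv); return o+d*(z-o[2])/d[2]
def tri(c1,a,c2,b):
    o1,d1=ray(c1,a);o2,d2=ray(c2,b)
    s=np.linalg.lstsq(np.c_[d1,-d2],o2-o1,rcond=None)[0]
    p,q=o1+d1*s[0],o2+d2*s[1]; return (p+q)/2,np.linalg.norm(p-q)
def proj(c,P):
    return cv2.projectPoints(np.array(P,float).reshape(-1,3),np.array(c['rvec'],float),np.array(c['tvec'],float),np.array(c['mtx'],float),None)[0].reshape(-1,2)
E
python3 - <<'E'
from h import *
for n in('scene','top'):
    c=shot(n,n+'0.png'); print(n,c['mtx'],ray(c,(320,240)))
np.set_printoptions(precision=4,suppress=True)
print(robot.get_obs())
E
```

```text
scene [[537.25152307   0.         320.05158867]
 [  0.         537.25152307 244.01875929]
 [  0.           0.           1.        ]] (array([0.01024195, 0.8837181 , 1.35723735]), array([ 0.30537115, -0.52990144, -0.79120724]))
top [[555.09177986   0.         326.10275798]
 [  0.         555.09177986 241.3400259 ]
 [  0.           0.           1.        ]] (array([0.36297962, 0.04800649, 1.44894395]), array([ 0.10896964,  0.01285982, -0.99402562]))
{'time': 0.1, 'q': array([-1.5005,  0.5284,  1.4338, -0.    ,  1.1814, -0.1785]), 'joint_velocities': array([-0.0003, -0.0029, -0.0025, -0.0001,  0.0001,  0.0015]), 'joint_torque': array([ -0.0002, -44.0986, -17.7151,   0.0634,   0.0534,  -0.    ]), 'position': array([ 0.1539, -0.6051,  0.2217]), 'tool_rot': array([ 0.9923,  0.1241,  0.    , -0.001 ]), 'ft_force': array([-0.1946, -0.0844, -0.9108]), 'moment': array([-0.0226, -0.0566, -0.0181]), 'grip_force': 0.0, 'grip_width': 0.08740682773605397}
```

View pics/scene0.png

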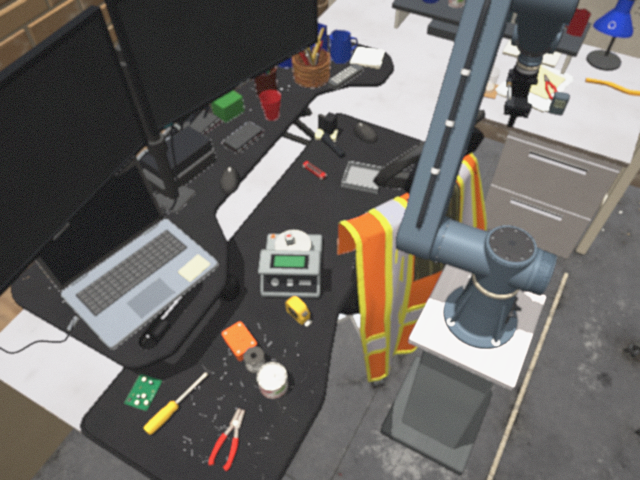

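View pics/top0.png

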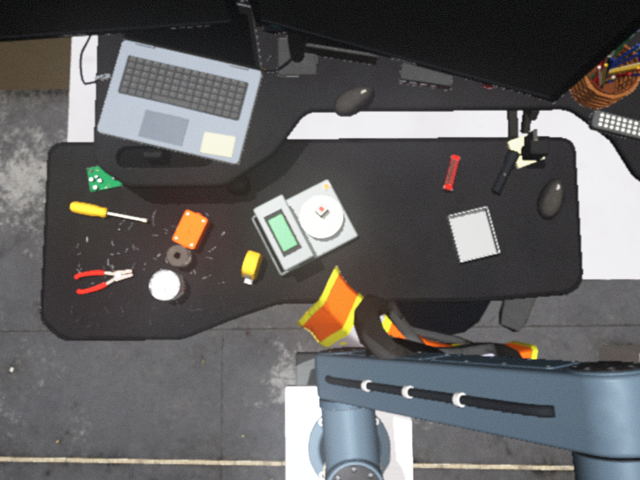

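The scene view shows the scale at about (290,265), the spool at (254,355), the tin at (272,380) and the jbox at (239,339). In the top view (up ≈ +x, left ≈ +y) the pan is at (322,215), the LCD at (283,233), the relay at (322,211), the tray at (474,234), the spool at (178,257), the tin at (166,285), the jbox at (190,228) and the tape at (250,266). Next I'll enlarge these areas.

Run:
```python
from h import *
t=cv2.imread('pics/top0.png');s=cv2.imread('pics/scene0.png')
r=lambda im,x,y,w,h:cv2.resize(im[y:y+h,x:x+w],(400,300),interpolation=cv2.INTER_CUBIC)
a=np.vstack([np.hstack([r(t,245,170,120,90+0),r(s,240,220,120,90)]),np.hstack([r(t,130,200,140,105),r(s,210,300,140,105)])])
cv2.imwrite('pics/comp1.png',a)
```

```text
(no output)
```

View pics/comp1.png

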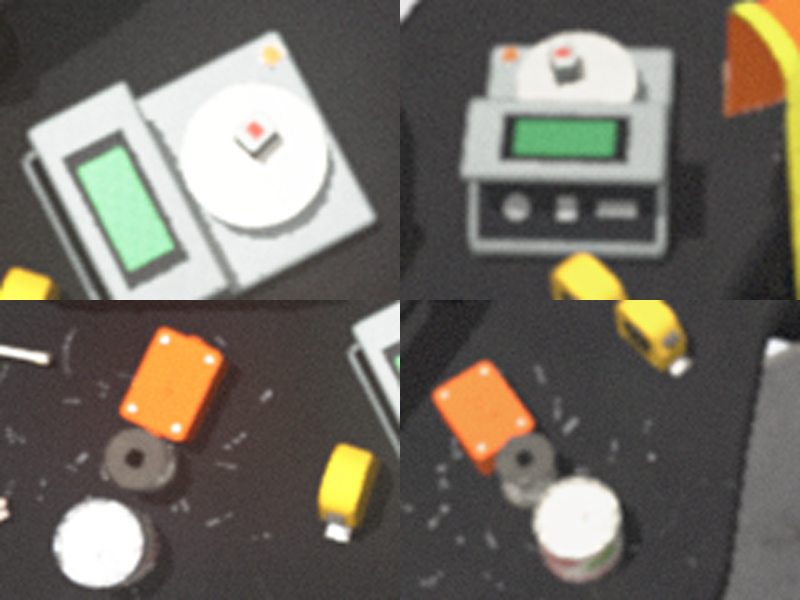

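Top left of the composite shows the hood, LCD and pan (relay top at crop (256,130) → (321.8,209)). Top right shows the round, square and bar keys at scene (274.8,282), (290,282.4) and (305,282.7). Bottom shows the spool between jbox and tin, hole at top (177.3,255.7) and scene (254.5,355.7). Now the numbers.

Run:
```python
from h import *
np.set_printoptions(precision=4,suppress=True)
T=shot('top');S=shot('scene')
def blob(c,roi,f,name):
    x,y,w,h=roi; im=c['image'][y:y+h,x:x+w]; hsv=cv2.cvtColor(im,cv2.COLOR_RGB2HSV).astype(int)
    m=f(hsv[...,0],hsv[...,1],hsv[...,2]).astype(np.uint8)
    cs=max(cv2.findContours(m,0,2)[0],key=cv2.contourArea); M=cv2.moments(cs)
    r=cv2.minAreaRect(cs); pts=cs.reshape(-1,2)+[x,y]
    cen=np.array([M['m10']/M['m00']+x,M['m01']/M['m00']+y])
    print(name,'area',M['m00'],'cen',cen); return cen,r,pts,cs
g=lambda h,s,v:(h>45)&(h<85)&(s>70)&(v>90)
lt,rt,pt,_=blob(T,(245,170,120,110),g,'lcdT'); ls,rs,ps,_=blob(S,(240,220,120,90),g,'lcdS')
print('lcd',tri(T,lt,S,ls), 'z.111:',onz(T,lt,.111),onz(S,ls,.111))
b=cv2.boxPoints(rt)+[245,170]; W=[onz(T,p,.111) for p in b]
for i in range(4): d=W[(i+1)%4]-W[i]; print(' lcd edge',np.hypot(*d[:2]),np.degrees(np.arctan2(d[1],d[0])))
wh=lambda h,s,v:(s<40)&(v>215)
for c,roi,n in((T,(290,185,65,60),'panT'),(S,(265,225,70,32),'panS')):
    cen,r,p,cs=blob(c,roi,wh,n); e=cv2.fitEllipse(cv2.convexHull(p.astype(np.int32))); print(e,onz(c,e[0],.056))
red=lambda h,s,v:((h<10)|(h>170))&(s>70)&(v>120)
a=blob(T,(310,198,25,25),red,'redT')[0]; q=blob(S,(280,228,20,15),red,'redS')[0]
print('relay top',tri(T,a,S,q))
print('spool',tri(T,(177.3,255.7),S,(254.5,355.7)),onz(T,(177.3,255.7),.05),onz(S,(254.5,355.7),.05))
print('tin',tri(T,(165,285),S,(272,375)))
for n,k in(('zero',(274.8,282.1)),('unit',(290.1,282.4)),('bar',(305.1,282.7))): print(n,onz(S,k,.049))
o=lambda h,s,v:(h<18)&(s>150)&(v>120)
jt,rj,pj,_=blob(T,(160,200,60,60),o,'jT'); js=blob(S,(210,310,60,60),o,'jS')[0]; print('jbox',tri(T,jt,S,js),cv2.boxPoints(rj)+[160,200])
tr,rt2,ptr,_=blob(T,(440,195,70,80),lambda h,s,v:(v>110)&(s<60),'tray'); B=cv2.boxPoints(rt2)+[440,195]
W=[onz(T,p,.024)for p in B]; print('tray',np.mean(W,0),[ (np.hypot(*(W[(i+1)%4]-W[i])[:2]),np.degrees(np.arctan2(*(W[(i+1)%4]-W[i])[[1,0]]))) for i in (0,1)])
st=blob(S,(330,155,60,40),lambda h,s,v:(v>110)&(s<60),'trayS')[0];print(tri(T,tr,S,st))
y=lambda h,s,v:(h>20)&(h<35)&(s>130)&(v>100)
yt=blob(T,(235,240,35,50),y,'tapeT'); ys=blob(S,(280,285,40,45),y,'tapeS');print('tape',tri(T,yt[0],S,ys[0]),cv2.boxPoints(yt[1])+[235,240])
print([onz(T,p,.064) for p in cv2.boxPoints(yt[1])+[235,240]])
```

```text
lcdT area 10.0 cen [292.     244.5167]
lcdS area 301.0 cen [288.9889 261.0277]
lcd (array([0.5186, 0.1429, 0.099 ]), np.float64(0.040040934219122734)) z.111: [0.4993 0.1332 0.111 ] [0.5324 0.1573 0.111 ]
 lcd edge 0.04156915582177138 -34.75159468744009
 lcd edge 0.023912168829809087 -125.26731149215148
 lcd edge 0.04152227720028183 145.16057068127597
 lcd edge 0.023848140297310666 54.844051847299255
panT area 2457.5 cen [321.8072 216.2668]
((322.2128601074219, 215.832763671875), (54.17482376098633, 72.12435913085938), 137.24684143066406) [0.5773 0.06   0.056 ]
panS area 588.0 cen [292.3359 241.2234]
((291.72625732421875, 242.6210174560547), (24.74197769165039, 38.56481170654297), 89.47718811035156) [0.5836 0.062  0.056 ]
redT area 8.5 cen [321.2157 208.3725]
redS area 3.5 cen [288.4762 235.2381]
relay top (array([0.5919, 0.0623, 0.0875]), np.float64(0.001501482382180081))
spool (array([0.4803, 0.4281, 0.0482]), np.float64(0.0010808348235245365)) [0.4796 0.4274 0.05  ] [0.4802 0.4289 0.05  ]
tin (array([0.4069, 0.455 , 0.0584]), np.float64(0.0025945906907385843))
zero [0.556  0.2053 0
[... 264 characters left out ...]
 251.6]]
tray area 1989.0 cen [473.7036 233.729 ]
tray [ 0.5323 -0.331   0.024 ] [(np.float64(0.11214234748639895), np.float64(-76.41026760662709)), (np.float64(0.12865541347240408), np.float64(-168.34054940196376))]
trayS area 643.0 cen [359.944 175.837]
(array([ 0.5383, -0.3316,  0.0127]), np.float64(0.011002944446076713))
tapeT area 296.5 cen [250.1703 262.9916]
tapeS area 296.5 cen [297.2063 307.8437]
tape (array([0.4594, 0.244 , 0.0388]), np.float64(0.0019489524958044022)) [[239.1231 274.2154]
 [245.8615 249.5077]
 [261.4308 253.7538]
 [254.6923 278.4615]]
[array([0.4308, 0.2683, 0.064 ]), array([0.4925, 0.2519, 0.064 ]), array([0.4815, 0.2128, 0.064 ]), array([0.4198, 0.2294, 0.064 ])]
```

Request:
{"api": "play_rows", "payload": {"steps": [1, 0, 0, -0.52, -0.88, 1, 0, 0, -0.52, -0.88, 1, 0, 0, -0.52, -0.88, 1, 0, 0, -0.52, -0.88, 1, 0, 0, -0.52, -0.88, 1, 0.97, -0.3, 0, 0, 1, 0.97, -0.3, 0, 0, 1, 0.97, -0.3, 0, 0, 1, 0.97, -0.3, 0, 0, 1, 0.97, -0.3, 0, 0]}}

```text
time: 1.2
position: [0.2381, -0.4772, 0.3004]
tool_rot: [0.941, 0.338, 0.0, -0.0]
ft_force: [-0.2, 0.7, -0.4]
grip_width: 0.0873
grip_force: 0.0
```

Request:
{"api": "play_rows", "payload": {"steps": [1, 0.97, -0.3, 0, 0, 1, 0.97, -0.3, 0, 0, 1, 0.97, -0.3, 0, 0, 1, 0.97, -0.3, 0, 0, 1, 0.97, -0.3, 0, 0, 1, 0.97, -0.3, 0, 0, 1, 0.97, -0.3, 0, 0, 1, 0.97, -0.3, 0, 0, 1, 0.97, -0.3, 0, 0, 1, 0.97, -0.3, 0, 0]}}

```text
time: 2.2
position: [0.4055, -0.2229, 0.3005]
tool_rot: [0.941, 0.338, 0.0, -0.0]
ft_force: [0.1, -0.7, -0.1]
grip_width: 0.0872
grip_force: 0.0
```

Run:
```python
from h import *
np.set_printoptions(precision=4,suppress=True)
o=robot.get_obs(); print(o['time'],o['position'],o['tool_rot'],o['q'])
T=cv2.imread('pics/top0.png')[185:245,290:350]
a=cv2.resize(T,(600,600),interpolation=cv2.INTER_CUBIC)
cv2.imwrite('pics/relay.png',a)
```

```text
2.2 [ 0.4055 -0.2229  0.3005] [ 0.9413  0.3376  0.     -0.    ] [-0.7447  0.2087  1.718   0.      1.2149  0.1373]
```

View pics/relay.png

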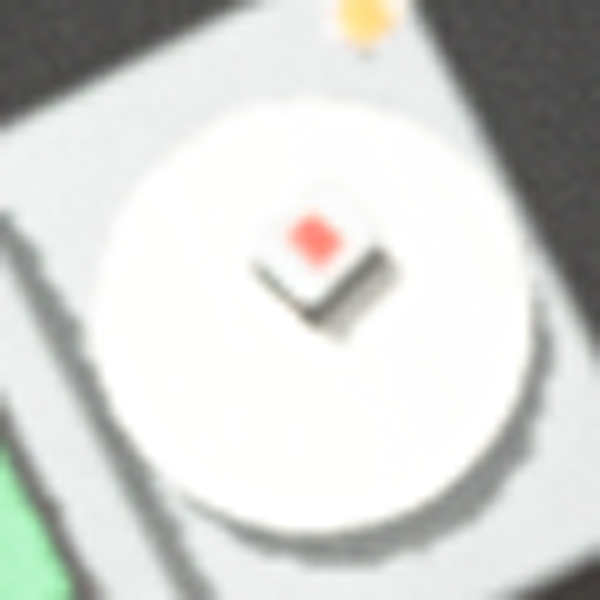

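Relay edges run at world headings of about 45° and −52°, so the tool's y (−50.5°) is aligned. The pan's middle is at about pixel (321.5,216.4).

Request:
{"api": "play_rows", "payload": {"steps": [0.2, 0.9, -0.28, 0, 0, 0.2, 0.9, -0.28, 0, 0, 0.2, 0.9, -0.28, 0, 0, 0.2, 0.9, -0.28, 0, 0, 0.2, 0.9, -0.28, 0, 0, 0.2, 0.9, -0.28, 0, 0, 0.2, 0.9, -0.28, 0, 0, 0.2, 0.9, -0.28, 0, 0, 0.2, 0.9, -0.28, 0, 0, 0.2, 0.9, -0.28, 0, 0]}}

```text
time: 3.2
position: [0.5605, 0.0135, 0.3003]
tool_rot: [0.941, 0.338, -0.0, -0.0]
ft_force: [0.0, -0.7, 0.1]
grip_width: 0.0521
grip_force: 0.0
```

Request:
{"api": "play_rows", "payload": {"steps": [0.2, 0.9, -0.28, 0, 0, 0.2, 0.9, -0.28, 0, 0, 0.2, 0, 0, 1, 0, 0.2, 0, 0, 1, 0, 0.2, 0, 0, 1, 0, 0.2, 0, 0, 1, 0, 0.2, 0, 0, 1, 0, 0.2, 0, 0, 0.5, 0, 0.2, 0, 0, 0, 0, 0.2, 0, 0, 0, 0]}}

```text
time: 4.2
position: [0.5914, 0.0597, 0.1356]
tool_rot: [0.941, 0.338, -0.0, -0.0]
ft_force: [0.3, -0.3, -0.5]
grip_width: 0.0525
grip_force: 0.0
```

Run:
```python
from h import *
T=shot('top');S=shot('scene')
a=np.vstack([cv2.resize(T['image'][170:260,245:365],(600,450)[:2] if 0 else (400,300)),cv2.resize(S['image'][200:290,240:360],(400,300))])
cv2.imwrite('pics/r2.png',a[:,:,::-1])
```

```text
(no output)
```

View pics/r2.png

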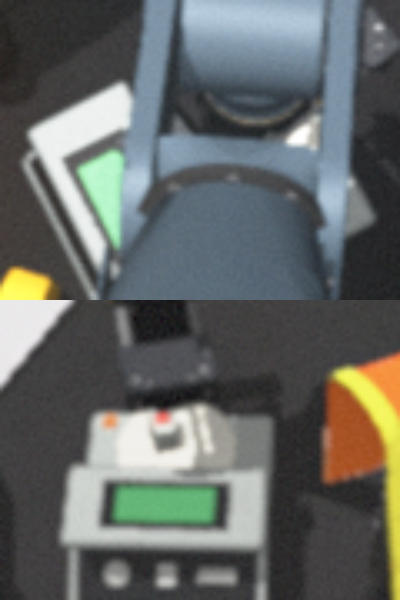

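The arm hides the top view. In the scene view the gripper is right above the relay and still clear of it. I'll descend and grip.

Request:
{"api": "play_rows", "payload": {"steps": [0.2, 0, 0, 0.8, 0, 0.2, 0, 0, 0.8, 0, 0.2, 0, 0, 0.8, 0, 0.2, 0, 0, 0, 0, -1, 0, 0, 0, 0, -1, 0, 0, 0, 0, -1, 0, 0, 0, 0, -1, 0, 0, 0, 0, -1, 0, 0, 0, 0, -1, 0, 0, 0, 0], "grip_force": 15}}

```text
time: 5.3
position: [0.592, 0.0597, 0.0648]
tool_rot: [0.941, 0.338, 0.001, 0.0]
ft_force: [-0.7, 0.1, 6.0]
grip_width: 0.0282
grip_force: 14.8
```

Request:
{"api": "play_rows", "payload": {"steps": [-1, 0, 0, 0, 0, -1, 0, 0, -0.5, 0, -1, 0, 0, -1, 0, -1, 0, 0, -1, 0, -1, 0, 0, -1, 0, -1, 0, 0, -1, 0, -1, 0, 0, 0, 0, -1, 0, 0, 0, 0, -1, 0, 0, 0, 0, -1, 0, 0, 0, 0]}}

```text
time: 6.3
position: [0.59, 0.0598, 0.1969]
tool_rot: [0.941, 0.338, -0.002, -0.001]
ft_force: [0.3, -0.3, -0.1]
grip_width: 0.0286
grip_force: 14.8
```

Request:
{"api": "play_rows", "payload": {"steps": [-1, -0.98, 0.88, 0, 0, -1, -0.98, 0.88, 0, 0, -1, -0.98, 0.88, 0, 0, -1, -0.98, 0.88, 0, 0, -1, -0.98, 0.88, 0, 0, -1, -0.98, 0.88, 0, 0, -1, -0.98, 0.88, 0, 0, -1, -0.98, 0.88, 0, 0, -1, -0.98, 0.88, 0, 0, -1, -0.98, 0.88, 0, 0]}}

```text
time: 7.3
position: [0.531, -0.3322, 0.1971]
tool_rot: [0.941, 0.338, -0.001, -0.001]
ft_force: [0.9, -0.2, -0.4]
grip_width: 0.0286
grip_force: 14.8
```

Request:
{"api": "play_rows", "payload": {"steps": [-1, 0, 0, 1, 0, -1, 0, 0, 1, 0, -1, 0, 0, 1, 0, -1, 0, 0, 1, 0, -1, 0, 0, 1, 0, -1, 0, 0, 0.5, 0, -1, 0, 0, 0.4, 0, -1, 0, 0, 0.15, 0, -1, 0, 0, 0, 0, -1, 0, 0, 0, 0]}}

```text
time: 8.3
position: [0.5327, -0.3316, 0.0181]
tool_rot: [0.941, 0.338, 0.001, 0.001]
ft_force: [-0.2, 0.3, -0.5]
grip_width: 0.0281
grip_force: 14.8
```

Request:
{"api": "play_rows", "payload": {"steps": [0.1, 0, 0, 0, 0, 0.1, 0, 0, 0, 0, 0.1, 0, 0, 0, 0, 0.1, 0, 0, -0.5, 0, 0.1, 0, 0, -1, 0, 0.1, 0, 0, -1, 0, 0.1, 0, 0, -1, 0, 0.1, 0, 0, -1, 0, 0.1, 0, 0, -1, 0, 0.1, 0, 0, -1, 0]}}

```text
time: 9.3
position: [0.5319, -0.3308, 0.2147]
tool_rot: [0.941, 0.338, 0.0, 0.001]
ft_force: [1.2, -0.2, -0.8]
grip_width: 0.048
grip_force: 0.0
```

```bash
cat > kin.py <<'E'
import numpy as np
from scipy.spatial.transform import Rotation as R
from scipy.optimize import least_squares
DATA=[([.5284,1.4338,1.1814],np.hypot(.1539,.6051),.2217),([.2087,1.718,1.2149],np.hypot(.4055,.2229),.3005)]
h_=-np.radians(63); hd=np.array([np.cos(h_),np.sin(h_),0])
def rot(q,s4=1): return R.from_euler('ZYZYZ',[q[0],q[1]+q[2],s4*q[3],q[4],q[5]+np.pi/2])
E
python3 - <<'E'
from kin import *
from rig import robot
o=robot.get_obs(); q=o['q'];p=o['position'];print(q,p)
print(rot(q).as_quat(),o['tool_rot'])
D=DATA+[(list(q[[1,2,4]]),np.hypot(*p[:2]),p[2])]
# r=a2 s2+L s23 ; z+d = h+...
A=[];b=[]
for (a,e,w),r,z in D:
    A+= [[np.sin(a),np.sin(a+e),0],[np.cos(a),np.cos(a+e),1]]; b+=[r,z]
s=np.linalg.lstsq(np.array(A),np.array(b),rcond=None); print(s[0],np.array(A)@s[0]-b)
E
```

```text
[-7.34609224e-01  5.37311436e-01  1.43835393e+00  2.61498839e-05
  1.16461579e+00  1.47327560e-01] [ 0.5318668  -0.3308232   0.21471646]Traceback (most recent call last):
  File "<stdin>", line 4, in <module>
  File "kin.py", line 6, in rot
    def rot(q,s4=1): return R.from_euler('ZYZYZ',[q[0],q[1]+q[2],s4*q[3],q[4],q[5]+np.pi/2])
                            ~~~~~~~~~~~~^^^^^^^^^^^^^^^^^^^^^^^^^^^^^^^^^^^^^^^^^^^^^^^^^^^^
  File "scipy/spatial/transform/_rotation.pyx", line 1413, in scipy.spatial.transform._rotation.Rotation.from_euler
ValueError: Expected axis specification to be a non-empty string of upto 3 characters, got ZYZYZ
```

```bash
sed -i "s/^def rot.*/def rot(q,s4=1): return R.from_euler('ZYZ',[q[0],q[1]+q[2],s4*q[3]])*R.from_euler('YZ',[q[4],q[5]+np.pi\/2])/" kin.py
python3 - <<'E'
from kin import *
from rig import robot
np.set_printoptions(precision=4,suppress=True)
o=robot.get_obs(); q=o['q'];p=o['position']
print(rot(q).as_quat(),o['tool_rot'])
D=DATA+[(list(q[[1,2,4]]),np.hypot(*p[:2]),p[2])]
off=.111
A=[];b=[]
for (a,e,w),r,z in D:
    A+= [[np.sin(a),np.sin(a+e),0,1],[np.cos(a),np.cos(a+e),1,0]]; b+=[np.sqrt(r*r-off*off),z]
s=np.linalg.lstsq(np.array(A)[:,:3],np.array(b),rcond=None)[0]; print(s,np.array(A)[:,:3]@s-b)
a2,L,hd6=s
def fk(q,d6,s4):
    r=rot(q,s4); w=R.from_euler('z',q[0]).apply([a2*np.sin(q[1])+L*np.sin(q[1]+q[2]),off,a2*np.cos(q[1])+L*np.cos(q[1]+q[2])+hd6+d6])
    return w+r.apply([0,0,d6]),r
tz=.643*hd+[0,0,-.766]
lo=[-3.08,-.75,.22,-1.43,0,-2.85];hi=[3.08,2.2,2.44,4.57,2.65,2.85]
for key in((.556,.205,.049),(.4775,.165,.049)):
  for d6 in(.2,.28):
    for s4 in(1,-1):
      for sg in(1,-1):
        ty=sg*np.array([-hd[1],hd[0],0]); Rt=R.from_matrix(np.c_[np.cross(ty,tz),ty,tz])
        best=None
        for x0 in([.5,.5,1.5,.8,1.2,0],[.5,.5,1.5,-.8,1.2,0],[.5,.5,1.5,.8,1.2,2],[.5,.5,1.5,-.8,1.2,-2],[.5,.5,1.5,2.5,1.2,0],[.5,.5,1.5,3,1.2,2]):
          f=lambda q:np.r_[fk(q,d6,s4)[0]-key,.3*(Rt.inv()*fk(q,d6,s4)[1]).as_rotvec()]
          z=least_squares(f,x0,bounds=(lo,hi))
          if best is None or z.cost<best.cost-1e-9: best=z
        print(key[0],d6,s4,'yh',27 if sg>0 else -153,best.cost.round(6),best.x)
E
```

```text
[0.9413 0.3377 0.0003 0.0006] [0.9413 0.3377 0.0003 0.0006]
[ 0.5724  0.3524 -0.1377] [-0.0001  0.0005 -0.0003 -0.001   0.0004  0.0005]
0.556 0.2 1 yh 27 0.0 [ 0.3821  0.724   1.8081 -1.022   0.8489  0.708 ]
0.556 0.2 1 yh -153 0.0 [ 0.3821  0.724   1.8081 -1.022   0.8489 -2.4336]
0.556 0.2 -1 yh 27 0.0 [0.3821 0.724  1.8081 1.022  0.8489 0.708 ]
0.556 0.2 -1 yh -153 0.0 [ 0.3821  0.724   1.8081  1.022   0.8489 -2.4336]
0.556 0.28 1 yh 27 0.0 [ 0.47    0.7593  1.7984 -0.9904  0.877   0.7712]
0.556 0.28 1 yh -153 0.0 [ 0.47    0.7593  1.7984 -0.9904  0.877  -2.3704]
0.556 0.28 -1 yh 27 0.0 [0.47   0.7593 1.7984 0.9904 0.877  0.7712]
0.556 0.28 -1 yh -153 0.0 [ 0.47    0.7593  1.7984  0.9904  0.877  -2.3704]
0.4775 0.2 1 yh 27 0.0 [ 0.3661  0.6403  2.0633 -1.1796  0.7638  0.915 ]
0.4775 0.2 1 yh -153 0.0 [ 0.3661  0.6403  2.0633 -1.1796  0.7638 -2.2266]
0.4775 0.2 -1 yh 27 0.0 [0.3661 0.6403 2.0633 1.1796 0.7638 0.915 ]
0.4775 0.2 -1 yh -153 0.0 [ 0.3661  0.6403  2.0633  1.1796  0.7638 -2.2266]
0.4775 0.28 1 yh 27 0.0 [ 0.4698  0.6812  2.0526 -1.1306  0.7905  0.9788]
0.4775 0.28 1 yh -153 0.0 [ 0.4698  0.6812  2.0526 -1.1306  0.7905 -2.1628]
0.4775 0.28 -1 yh 27 0.0 [0.4698 0.6812 2.0526 1.1306 0.7905 0.9788]
0.4775 0.28 -1 yh -153 0.0 [ 0.4698  0.6812  2.0526  1.1306  0.7905 -2.1628]
```

Request:
{"api": "play_rows", "payload": {"steps": [-1, 0, 0, -0.35, -0.97, -1, 0, 0, -0.35, -0.97, -1, 0, 0, -0.35, -0.97, -1, 0, 0, -0.35, -0.97, -1, 0, 0, -0.35, -0.97, -1, 0, 0, -0.35, -0.97, -1, 0, 0, -0.35, -0.97, -1, 0, 0, -0.35, -0.97, -1, 0, 0, -0.35, -0.97, -1, 0, 0, -0.35, -0.97]}}

```text
time: 10.3
position: [0.5317, -0.3306, 0.3188]
tool_rot: [0.674, 0.739, 0.0, 0.0]
ft_force: [0.1, 0.0, -0.2]
grip_width: 0.0006
grip_force: 0.0
```

Request:
{"api": "play_rows", "payload": {"steps": [-1, 0, 0, -0.35, -0.97, -1, 0, 0, -0.35, -0.97, -1, 0, 0, -0.35, -0.97, -1, 0, 0, -0.35, -0.97, -1, -0.9, -0.9, 0, 0, -1, -0.9, -0.9, 0, 0, -1, -0.9, -0.9, 0, 0, -1, -0.9, -0.9, 0, 0, -1, -0.9, -0.9, 0, 0, -1, -0.9, -0.9, 0, 0]}}

```text
time: 11.3
position: [0.4614, -0.5501, 0.3605]
tool_rot: [0.52, 0.854, -0.0, 0.0]
ft_force: [0.6, 0.2, 0.1]
grip_width: 0.0003
grip_force: 0.0
```

Request:
{"api": "play_rows", "payload": {"steps": [-1, -0.9, -0.9, 0, 0, -1, -0.9, -0.9, 0, 0, -1, -0.5, 0, 0, 0, -1, -0.5, 0, 0, 0, -1, -0.5, 0, 0, 0, -1, -0.5, 0, 0, 0, -1, -0.5, 0, 0, 0, -1, -0.5, 0, 0, 0, -1, 0, 0, 0, 0, -1, 0, 0, 0, 0]}}

```text
time: 12.3
position: [0.48, -0.7015, 0.3592]
tool_rot: [0.52, 0.854, 0.0, -0.0]
ft_force: [0.0, 0.6, 0.9]
grip_width: 0.0006
grip_force: 0.0
```

Run:
```python
from h import *
np.set_printoptions(precision=4,suppress=True)
o=robot.get_obs(); print(o['time'],o['position'],o['tool_rot'],o['q'])
```

```text
12.3 [ 0.48   -0.7015  0.3592] [ 0.5205  0.8539  0.0002 -0.0003] [-1.1017  0.8328  0.4672  0.      1.8424 -1.5777]
```

Request:
{"api": "play_rows", "payload": {"steps": [-1, -0.5, 0, 0, 0, -1, -0.5, 0, 0, 0, -1, -0.5, 0, 0, 0, -1, -0.5, 0, 0, 0, -1, -0.5, 0, 0, 0, -1, -0.5, 0, 0, 0, -1, -0.5, 0, 0, 0, -1, -0.5, 0, 0, 0, -1, 0, 0, 0, 0, -1, 0, 0, 0, 0]}}

```text
time: 13.3
position: [0.5041, -0.7621, 0.3367]
tool_rot: [0.52, 0.854, -0.01, 0.021]
ft_force: [-0.7, 0.0, 0.2]
grip_width: 0.0003
grip_force: 0.0
```

Run:
```python
from h import *
np.set_printoptions(precision=4,suppress=True)
o=robot.get_obs(); print(o['time'],o['position'],o['tool_rot'],o['q'])
```

```text
13.3 [ 0.5041 -0.7621  0.3367] [ 0.5204  0.8536 -0.0095  0.0206] [-1.1102  0.9754  0.2191  0.0062  1.9021 -1.5839]
```

Request:
{"api": "play_rows", "payload": {"steps": [-1, -1, 0, 0, 0, -1, -1, 0, 0, 0, -1, -1, 0, 0, 0, -1, -1, 0, 0, 0, -1, -1, 0, 0, 0, -1, -1, 0, 0, 0, -1, -1, 0, 0, 0, -1, -1, 0, 0, 0, -1, -1, 0, 0, 0, -1, -1, 0, 0, 0]}}

```text
time: 14.3
position: [0.5219, -0.841, 0.293]
tool_rot: [0.517, 0.848, -0.051, 0.105]
ft_force: [0.3, 0.6, -0.1]
grip_width: 0.001
grip_force: 0.0
```

Run:
```python
from h import *
np.set_printoptions(precision=4,suppress=True)
o=robot.get_obs(); print(o['time'],o['position'],o['tool_rot'],o['q'])
```

```text
14.3 [ 0.5219 -0.841   0.293 ] [ 0.517   0.8481 -0.0507  0.1045] [-1.1377  1.0326  0.2189  0.0319  1.6593 -1.607 ]
```

Request:
{"api": "play_rows", "payload": {"steps": [-1, -1, 0, -0.3, 0, -1, -1, 0, -0.3, 0, -1, -1, 0, -0.3, 0, -1, -1, 0, -0.3, 0, -1, -1, 0, -0.3, 0, -1, -1, 0, -0.3, 0, -1, -1, 0, -0.3, 0, -1, -1, 0, -0.3, 0, -1, -1, 0, -0.3, 0, -1, -1, 0, -0.3, 0]}}

```text
time: 15.3
position: [0.5188, -0.8763, 0.3845]
tool_rot: [0.509, 0.834, -0.095, 0.19]
ft_force: [-1.0, -0.2, 0.3]
grip_width: 0.0006
grip_force: 0.0
```

Run:
```python
from h import *
from scipy.spatial.transform import Rotation as R
np.set_printoptions(precision=4,suppress=True)
o=robot.get_obs(); print(o['time'],o['position'],o['tool_rot'],o['q']); M=R.from_quat(o['tool_rot']).as_matrix(); z=M[:,2]; print(M,np.degrees([np.arccos(-z[2]),np.arctan2(z[1],z[0])]))
shot('scene','s3.png')
```

```text
15.3 [ 0.5188 -0.8763  0.3845] [ 0.5089  0.8341 -0.0954  0.1903] [-1.1644  0.9524  0.219   0.0629  1.5455 -1.6275]
[[-0.4096  0.8853  0.2203]
 [ 0.8126  0.4638 -0.3529]
 [-0.4146  0.0345 -0.9094]] [ 24.5838 -58.0259]
```

View pics/s3.png

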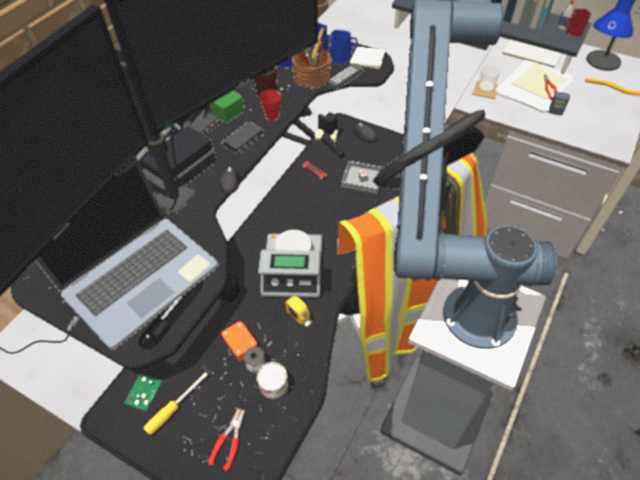

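The relay lies in the tray at (362,175) and the pan is empty at (293,240). Pulling past full reach tilts the tool the way I need: 24.6° so far, at heading −58°.

Request:
{"api": "play_rows", "payload": {"steps": [-1, -1, -0.2, -0.1, 0, -1, -1, -0.2, -0.1, 0, -1, -1, -0.2, -0.1, 0, -1, -1, -0.2, -0.1, 0, -1, -1, -0.2, -0.1, 0, -1, -1, -0.2, -0.1, 0, -1, -1, -0.2, -0.1, 0, -1, -1, -0.2, -0.1, 0, -1, -1, -0.2, -0.1, 0, -1, -1, -0.2, -0.1, 0]}}

```text
time: 16.35
position: [0.4736, -0.9355, 0.4559]
tool_rot: [0.497, 0.812, -0.142, 0.27]
ft_force: [-0.3, 0.0, -0.9]
grip_width: 0.0005
grip_force: 0.0
```

```bash
cat > st.py <<'E'
from h import *
from scipy.spatial.transform import Rotation as R
np.set_printoptions(precision=4,suppress=True)
o=robot.get_obs(); M=R.from_quat(o['tool_rot']).as_matrix(); z=M[:,2]
print(o['time'],o['position'],o['tool_rot'],o['q'],o['ft_force']);print(M,np.degrees([np.arccos(-z[2]),np.arctan2(z[1],z[0])]))
E
python3 st.py
```

```text
16.35 [ 0.4736 -0.9355  0.4559] [ 0.4972  0.8123 -0.1419  0.2697] [-1.2438  0.9041  0.219   0.123   1.4108 -1.6975] [-0.3296  0.0309 -0.8873]
[[-0.36    0.8844  0.2971]
 [ 0.7313  0.4652 -0.4988]
 [-0.5793  0.0377 -0.8142]] [ 35.4901 -59.221 ]
```

Request:
{"api": "play_rows", "payload": {"steps": [-1, -1, -0.4, -0.1, 0, -1, -1, -0.4, -0.1, 0, -1, -1, -0.4, -0.1, 0, -1, -1, -0.4, -0.1, 0, -1, -1, -0.4, -0.1, 0, -1, 0.5, 0, 0, 0, -1, 1, 0, 0, 0, -1, 1, 0, 0, 0, -1, 1, 0, 0, 0, -1, 1, 0, 0, 0]}}

```text
time: 17.35
position: [0.3801, -0.8724, 0.4138]
tool_rot: [0.491, 0.798, -0.167, 0.306]
ft_force: [-0.6, -0.6, 0.3]
grip_width: 0.0004
grip_force: 0.0
```

```bash
python3 st.py
```

```text
17.35 [ 0.3801 -0.8724  0.4138] [ 0.4908  0.7984 -0.1669  0.3064] [-1.3369  0.6377  0.9018  0.2342  0.9232 -1.881 ] [-0.5925 -0.5976  0.2731]
[[-0.3305  0.8859  0.3254]
 [ 0.6813  0.4625 -0.5673]
 [-0.6531  0.0342 -0.7565]] [ 40.8459 -60.1602]
```

Request:
{"api": "play_rows", "payload": {"steps": [-1, 0.77, 0.99, -0.59, 0, -1, 0.77, 0.99, -0.59, 0, -1, 0.77, 0.99, -0.59, 0, -1, 0.77, 0.99, -0.59, 0, -1, 0.77, 0.99, -0.59, 0, -1, 0.77, 0.99, -0.59, 0, -1, 0.77, 0.99, -0.59, 0, -1, 0.77, 0.99, -0.59, 0, -1, 0.77, 0.99, -0.59, 0, -1, 0.77, 0.99, -0.59, 0]}}

```text
time: 18.35
position: [0.5101, -0.4768, 0.4083]
tool_rot: [0.491, 0.798, -0.167, 0.307]
ft_force: [0.8, 0.3, -0.7]
grip_width: 0.0002
grip_force: 0.0
```

Request:
{"api": "play_rows", "payload": {"steps": [-1, 0.77, 0.99, -0.59, 0, -1, 0.77, 0.99, -0.59, 0, -1, 0.77, 0.99, -0.59, 0, -1, 0.77, 0.99, -0.59, 0, -1, 0.77, 0.99, -0.59, 0, -1, 0.77, 0.99, -0.59, 0, -1, 0.77, 0.99, -0.59, 0, -1, 0.96, 0.25, -0.57, 0, -1, 0.96, 0.25, -0.57, 0, -1, 0.96, 0.25, -0.57, 0]}}

```text
time: 19.35
position: [0.5748, -0.1017, 0.3867]
tool_rot: [0.491, 0.798, -0.166, 0.307]
ft_force: [0.6, 0.2, -0.8]
grip_width: 0.0005
grip_force: 0.0
```

Request:
{"api": "play_rows", "payload": {"steps": [-1, 0.96, 0.25, -0.57, 0, -1, 0.96, 0.25, -0.57, 0, -1, 0.96, 0.25, -0.57, 0, -1, 0.96, 0.25, -0.57, 0, -1, 0.96, 0.25, -0.57, 0, -1, 0.96, 0.25, -0.57, 0, -1, 0.96, 0.25, -0.57, 0, -1, 0.96, 0.25, -0.57, 0, -1, 0.96, 0.25, -0.57, 0, -1, 0.96, 0.25, -0.57, 0]}}

```text
time: 20.35
position: [0.4903, 0.2265, 0.3308]
tool_rot: [0.491, 0.799, -0.165, 0.306]
ft_force: [0.5, -0.8, -0.3]
grip_width: 0.0003
grip_force: 0.0
```

```bash
python3 st.py
```

```text
20.35 [0.4903 0.2265 0.3308] [ 0.4911  0.7987 -0.1653  0.306 ] [ 0.5958  0.3978  1.5613 -0.7351  1.3244  0.3673] [ 0.4718 -0.8106 -0.3284]
[[-0.3304  0.8856  0.3264]
 [ 0.6833  0.463  -0.5645]
 [-0.6511  0.0365 -0.7581]] [ 40.6989 -59.9639]
```

Request:
{"api": "play_rows", "payload": {"steps": [-1, 0, 0, 0, 0, -1, 0.7, 0.17, 0.8, 0, -1, 0.7, 0.17, 0.8, 0, -1, 0.7, 0.17, 0.8, 0, -1, 0.7, 0.17, 0.8, 0, -1, 0.7, 0.17, 0.8, 0, -1, 0.7, 0.17, 0.8, 0, -1, 0.7, 0.17, 0.8, 0, -1, 0, 0, 0, 0, -1, 0, 0, 0, 0]}}

```text
time: 21.35
position: [0.5284, 0.2459, 0.1091]
tool_rot: [0.491, 0.798, -0.167, 0.306]
ft_force: [-1.4, 0.4, 0.8]
grip_width: 0.0006
grip_force: 0.0
```

```bash
cat > to.py <<'E'
import sys
from st import *
def to(P): print('to',P,'units',M.T@(np.array(P)-o['position'])/.03)
K=np.array([.5547,.204,.049]);B=np.array([.476,.164,.049])
E
python3 - <<'E'
from to import *
to(K);to(B); shot('scene');S=shot('scene');cv2.imwrite('pics/s4.png',cv2.resize(S['image'][190:310,220:380],(800,600),interpolation=cv2.INTER_CUBIC)[:,:,::-1])
print((proj(S,[o['position'],K,B])-[220,190])*5)
E
```

```text
21.35 [0.5284 0.2459 0.1091] [ 0.4909  0.7985 -0.1669  0.306 ] [ 0.5873  0.7538  1.6281 -0.8671  1.0255  0.6891] [-1.3998  0.4134  0.8057]
[[-0.3308  0.8861  0.3248]
 [ 0.6818  0.4623 -0.5669]
 [-0.6525  0.0339 -0.7571]] [ 40.795  -60.1919]
to [0.5547 0.204  0.049 ] units [0.0652 0.0639 2.5929]
to [0.476 0.164 0.049] units [ 0.0238 -2.877   2.4967]
[[268.9287 474.9087]
 [277.0903 459.7536]
 [428.6451 463.0482]]
```

View pics/s4.png

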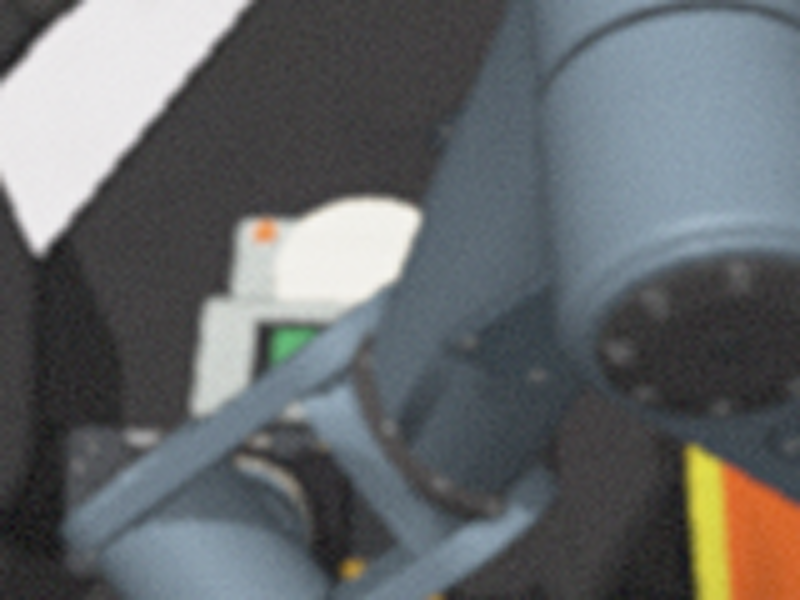

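The arm hides the keypad in this view, with only the hood corner at (215,400) and the pan at (350,250) visible, so I'll go in by the numbers, feeling for contact in small steps.

Request:
{"api": "play_rows", "payload": {"steps": [-1, 0.01, 0.01, 0.45, 0, -1, 0.01, 0.01, 0.45, 0, -1, 0.01, 0.01, 0.45, 0, -1, 0.01, 0.01, 0.45, 0, -1, 0.01, 0.01, 0.45, 0, -1, 0, 0, 0, 0, -1, 0, 0, 0.03, 0, -1, 0, 0, 0.03, 0, -1, 0, 0, 0.03, 0, -1, 0, 0, 0, 0]}}

```text
time: 22.45
position: [0.5518, 0.209, 0.0548]
tool_rot: [0.491, 0.799, -0.166, 0.306]
ft_force: [0.4, -0.2, -0.1]
grip_width: 0.0004
grip_force: 0.0
```

Run:
```python
from to import *
to(K); print('f along tool',M.T@o['ft_force'])
```

```text
22.45 [0.5518 0.209  0.0548] [ 0.4906  0.7987 -0.166   0.3061] [ 0.5126  0.8375  1.6589 -0.9673  0.9157  0.764 ] [ 0.4409 -0.1536 -0.0887]
[[-0.3311  0.8854  0.3261]
 [ 0.6821  0.4634 -0.5656]
 [-0.652   0.0352 -0.7574]] [ 40.7632 -60.0324]
to [0.5547 0.204  0.049 ] units [-0.0203  0.0025  0.2733]
f along tool [-0.1929  0.3161  0.2979]
```

Request:
{"api": "play_rows", "payload": {"steps": [-1, 0, 0, 0.03, 0, -1, 0, 0, 0.03, 0, -1, 0, 0, 0.03, 0, -1, 0, 0, 0.03, 0, -1, 0, 0, 0.03, 0, -1, 0, 0, 0, 0, -1, 0, 0, 0, 0, -1, 0, 0, 0, 0, -1, 0, 0, 0, 0, -1, 0, 0, 0, 0]}}

```text
time: 23.45
position: [0.5531, 0.2061, 0.0511]
tool_rot: [0.491, 0.799, -0.166, 0.306]
ft_force: [0.2, -0.2, 0.5]
grip_width: 0.0004
grip_force: 0.0
```

Run:
```python
from to import *
to(K); print('f along tool',M.T@o['ft_force'])
```

```text
23.45 [0.5531 0.2061 0.0511] [ 0.4907  0.7987 -0.1664  0.306 ] [ 0.5071  0.8435  1.6605 -0.9745  0.9092  0.7691] [ 0.1654 -0.2055  0.4615]
[[-0.3312  0.8856  0.3255]
 [ 0.682   0.4631 -0.566 ]
 [-0.652   0.0345 -0.7574]] [ 40.7625 -60.0977]
to [0.5547 0.204  0.049 ] units [-0.02    0.0106  0.1109]
f along tool [-0.4958  0.0673 -0.1794]
```

Request:
{"api": "play_rows", "payload": {"steps": [-1, 0, 0, 0.02, 0, -1, 0, 0, 0.02, 0, -1, 0, 0, 0.02, 0, -1, 0, 0, 0.02, 0, -1, 0, 0, 0, 0, -1, 0, 0, 0, 0, -1, 0, 0, 0, 0, -1, 0, 0, 0, 0, -1, 0, 0, 0, 0, -1, 0, 0, 0, 0]}}

```text
time: 24.45
position: [0.5539, 0.2047, 0.0493]
tool_rot: [0.491, 0.799, -0.166, 0.306]
ft_force: [-0.7, 0.7, 0.2]
grip_width: 0.0004
grip_force: 0.3
```

Request:
{"api": "play_rows", "payload": {"steps": [-1, 0, 0, 0.02, 0, -1, 0, 0, 0.02, 0, -1, 0, 0, 0, 0, -1, 0, 0, 0, 0, -1, 0, 0, 0, 0, -1, 0, 0, 0, 0, -1, 0, 0, 0, 0, -1, 0, 0, 0, 0, -1, 0, 0, 0, 0, -1, 0, 0, 0, 0]}}

```text
time: 25.45
position: [0.5543, 0.2041, 0.0484]
tool_rot: [0.491, 0.799, -0.166, 0.306]
ft_force: [-2.8, 2.3, 3.0]
grip_width: 0.0004
grip_force: 2.2
```

Request:
{"api": "play_rows", "payload": {"steps": [-1, 0, 0, 0.02, 0, -1, 0, 0, 0, 0, -1, 0, 0, 0, 0, -1, 0, 0, 0, 0, -1, 0, 0, 0, 0, -1, 0, 0, 0, 0, -1, 0, 0, 0, 0, -1, 0, 0, 0, 0, -1, 0, 0, 0, 0, -1, 0, 0, 0, 0]}}

```text
time: 26.45
position: [0.5545, 0.2037, 0.0479]
tool_rot: [0.491, 0.799, -0.166, 0.306]
ft_force: [-3.7, 2.9, 4.7]
grip_width: 0.0004
grip_force: 3.2
```

```bash
cat > sim.py <<'E'
import numpy as np
from scipy.spatial.transform import Rotation as R
from scipy.optimize import least_squares
QP=[([-1.5005,.5284,1.4338,0,1.1814,-.1785],[.1539,-.6051,.2217]),([-.7447,.2087,1.718,0,1.2149,.1373],[.4055,-.2229,.3005]),
([-1.1017,.8328,.4672,0,1.8424,-1.5777],[.48,-.7015,.3592]),([-1.1102,.9754,.2191,.0062,1.9021,-1.5839],[.5041,-.7621,.3367]),
([-1.1377,1.0326,.2189,.0319,1.6593,-1.607],[.5219,-.841,.293]),([-1.2438,.9041,.219,.123,1.4108,-1.6975],[.4736,-.9355,.4559]),
([-1.3369,.6377,.9018,.2342,.9232,-1.881],[.3801,-.8724,.4138]),([.5958,.3978,1.5613,-.7351,1.3244,.3673],[.4903,.2265,.3308]),([.5126,.8375,1.6589,-.9673,.9157,.764],[.5518,.209,.0548])]
def rot(q): return R.from_euler('ZYZ',[q[0],q[1]+q[2],q[3]])*R.from_euler('YZ',[q[4],q[5]+np.pi/2])
def fk(q,k=None):
    a1,a2,L,e,h,d6,off=K if k is None else k; s=q[1]+q[2]; r=rot(q)
    w=R.from_euler('z',q[0]).apply([a1+a2*np.sin(q[1])+L*np.sin(s)+e*np.cos(s),off,h+a2*np.cos(q[1])+L*np.cos(s)-e*np.sin(s)])
    return w+r.apply([0,0,d6]),r
fit=least_squares(lambda k:np.concatenate([fk(q,k)[0]-p for q,p in QP]),[0,.57,.35,0,.2,.25,.11])
K=fit.x
lo=np.array([-3.08,-.75,.22,-1.43,0,-2.85]);hi=np.array([3.08,2.2,2.44,4.57,2.65,2.85])
def step(q,u,w):
    p,r=fk(q); tp=p+r.apply(np.array(u[:3])*.03); tr=r*R.from_euler('z',.1*u[3])
    f=lambda x:(lambda P:np.r_[P[0]-tp,w*(tr.inv()*P[1]).as_rotvec()])(fk(x))
    x0=np.clip(q,lo+1e-4,hi-1e-4); return least_squares(f,x0,bounds=(lo,hi)).x
def tilt(q):
    z=rot(q).as_matrix()[:,2]; return np.degrees(np.arccos(-z[2])),np.degrees(np.arctan2(z[1],z[0]))
E
python3 - <<'E'
from sim import *
np.set_printoptions(precision=4,suppress=True)
print(K,np.abs(fit.fun).max())
for w in(.1,.2,.3,.5):
    q=np.array(QP[3][0])
    for i in range(10): q=step(q,[-1,0,0,0],w)
    print(w,fk(q)[0],tilt(q),q)
    for i in range(10): q=step(q,[-1,0,-.3,0],w)
    print('  ',fk(q)[0],tilt(q))
E
```

```text
[-0.      0.588   0.3917  0.114   0.2742  0.3055  0.111 ] 6.581991449189362e-05
0.1 [ 0.6063 -0.9742  0.4486] (np.float64(52.97554578885186), np.float64(-57.48804851022044)) [-1.1402  0.9854  0.22    0.1281  1.0198 -1.6268]
   [ 0.5819 -0.9852  0.7433] (np.float64(86.08782125155463), np.float64(-58.40744052584267))
0.2 [ 0.5837 -0.9384  0.4035] (np.float64(41.333026936759296), np.float64(-57.43873741226105)) [-1.1402  0.985   0.22    0.0966  1.2214 -1.6137]
   [ 0.5746 -0.9713  0.6623] (np.float64(70.75267956871654), np.float64(-58.25123795349936))
0.3 [ 0.5611 -0.9028  0.3609] (np.float64(30.68662299545183), np.float64(-57.397406473663814)) [-1.1396  0.9954  0.22    0.0713  1.3952 -1.608 ]
   [ 0.5616 -0.9482  0.5693] (np.float64(55.20898481351163), np.float64(-58.165635856394445))
0.5 [ 0.531  -0.8553  0.3089] (np.float64(17.355213991376985), np.float64(-57.30684074429841)) [-1.1382  1.0209  0.22    0.0411  1.6004 -1.6063]
   [ 0.5316 -0.8974  0.4304] (np.float64(32.40909531822777), np.float64(-58.069880098403544))
```

Request:
{"api": "play_rows", "payload": {"steps": [-1, 0, 0, -0.3, 0, -1, 0, 0, -1, 0, -1, 0, 0, -1, 0, -1, 0, 0, -1, 0, -1, 0, 0, -1, 0, -1, 0, 0, -1, 0, -1, 0, 0, -1, 0, -1, 0, 0, -1, 0, -1, 0, 0, -1, 0, -1, 0, 0, -1, 0]}}

```text
time: 27.45
position: [0.4634, 0.3622, 0.2601]
tool_rot: [0.491, 0.799, -0.166, 0.306]
ft_force: [0.7, 0.4, 1.1]
grip_width: 0.0003
grip_force: 0.0
```

Run:
```python
from sim import *
from h import *
np.set_printoptions(precision=3,suppress=True)
T=robot.camera('top');S=robot.camera('scene')
print('vest',tri(T,(336,267),S,(338,222)),tri(T,(535,348),S,(478,158)))
for w in(.6,.7,.8):
    q=np.array(QP[3][0])
    for i in range(10): q=step(q,[-1,0,0,0],w)
    print(w,tilt(q))
W=.7
q0=robot.get_obs()['q']; M=rot(q0); print('now',q0)
def ik(p,g):
    f=lambda x:(lambda P:np.r_[P[0]-p,.7*(M.inv()*P[1]).as_rotvec()])(fk(x))
    s=least_squares(f,np.clip(g,lo+.01,hi-.01),bounds=(lo,hi)); return s.x,s.cost
def run(name,p,g,pull,n=40):
    q,c=ik(np.array(p),g); print(name,'start',q,'cost %.1e'%c,tilt(q),fk(q)[0])
    for i in range(n):
        r=fk(q)[1]; u=r.inv().apply(pull); u=u/np.abs(u).max(); q=step(q,[*u,0],W)
        if i%10==9: print('  ',i+1,fk(q)[0],tilt(q),q)
hd=np.array([np.cos(np.radians(-60)),np.sin(np.radians(-60)),0]); lf=np.array([-hd[1],hd[0],0])
for z in(.3,.45,.6):
    p=.42*hd+.111*lf+[0,0,z]
    run('in z%.2f'%z,p,[-1.05,-.3,2.2,0,.6,-1.57],-hd)
for z in(.3,.5):
    p=-.72*hd-.111*lf+[0,0,z]
    run('out z%.2f'%z,p,[2.09,.7,.7,0,2.4,1.57],-hd)
```

```text
vest (array([0.441, 0.03 , 0.202]), np.float64(0.004788596801605454)) (array([ 0.221, -0.441,  0.148]), np.float64(0.0628169221823242))
0.6 (np.float64(13.670598176463121), np.float64(-57.25324287606067))
0.7 (np.float64(11.133992523927166), np.float64(-57.19590681931818))
0.8 (np.float64(9.34359132313837), np.float64(-57.13673412900737))
now [ 0.803  0.595  1.406 -0.689  1.411  0.544]
in z0.30 start [-1.056 -0.034  2.264  0.063  0.203 -1.582] cost 1.6e-19 (np.float64(40.65137440896551), np.float64(-59.41941008207397)) [ 0.306 -0.308  0.3  ]
   10 [0.114 0.035 0.311] (np.float64(40.34430149506239), np.float64(-59.678454776969076)) [ 0.934 -0.154  2.31  -0.654  1.362  0.731]
   20 [-0.083  0.376  0.311] (np.float64(40.34430089914705), np.float64(-59.678454892788174)) [ 1.701  0.444  1.539 -0.262  1.815  1.256]
   30 [-0.269  0.691  0.303] (np.float64(39.75780994283159), np.float64(-59.48048910310922)) [ 1.857  1.089  0.22  -0.262  2.495  1.233]
   40 [-0.321  0.72   0.224] (np.float64(32.09608109546614), np.float64(-57.01380339774741)) [ 1.9    1.148  0.22  -0.177  2.312  1.339]
in z0
[... 2096 characters left out ...]
808 1.564]
out z0.50 start [ 2.088  0.883  0.28  -0.015  2.65   1.609] cost 2.5e-03 (np.float64(38.50563627241653), np.float64(-59.69888228012568)) [-0.425  0.528  0.459]
   10 [-0.443  0.613  0.337] (np.float64(32.009995334186286), np.float64(-61.607048323911876)) [ 2.052  1.026  0.22  -0.012  2.454  1.583]
   20 [-0.456  0.673  0.25 ] (np.float64(24.5224212289935), np.float64(-64.03706452827275)) [2.029 1.1   0.22  0.003 2.25  1.573]
   30 [-0.473  0.725  0.186] (np.float64(16.40539130120313), np.float64(-68.1122532224731)) [2.014 1.152 0.22  0.019 2.055 1.568]
   40 [-0.492  0.774  0.137] (np.float64(8.123067752082038), np.float64(-79.62038172743672)) [2.004 1.194 0.22  0.037 1.865 1.564]
```

```bash
cat > plan.py <<'E'
from sim import *
from rig import robot
np.set_printoptions(precision=3,suppress=True)
W=.61
def rnd(u): return np.round(np.array(u)/.05)*.05
def go(q,P,tw=0,rows=None):   # straight to P with twist tw spread
    out=[];p0=fk(q)[0];d=np.array(P)-p0
    if rows is None: rows=int(np.ceil(np.linalg.norm(d)/.038))
    for i in range(rows):
        p,r=fk(q); e=(np.array(P)-p)/(rows-i)
        u=rnd(np.r_[np.clip(r.inv().apply(e)/.03,-1,1),tw/rows/.1]); q=step(q,u,W); out.append(u)
    return q,out
def pull(q,dirf,n,stop=None):
    out=[]
    for i in range(n):
        p,r=fk(q); u=r.inv().apply(dirf(q)); u=rnd(u/np.abs(u).max()); u=np.r_[u,0]; q=step(q,u,W); out.append(u)
        if i%10==9: print('  pull',i+1,fk(q)[0],tilt(q),q)
        if stop and stop(q): print('  stop',i+1,fk(q)[0],tilt(q),q); break
    return q,out
def show(o,per=10):
    for i in range(0,len(o),per): print(i,[list(map(lambda v:float(round(v,2)),u)) for u in o[i:i+per]])
E
python3 - <<'E'
from plan import *
q0=robot.get_obs()['q']
for P in([-.33,.60,.42],[-.40,.60,.35],[-.40,.56,.45]):
  for up in(0,.3):
    q,o1=go(q0,P,-.65); print(P,up,len(o1),q,fk(q)[0],tilt(q))
    def d(q):
        z=rot(q).as_matrix()[:,2]; h=-z[:2]/np.linalg.norm(z[:2]); return np.r_[h,up]
    q,o2=pull(q,d,50,lambda q:tilt(q)[0]<1.5)
E
```

```text
[-0.33, 0.6, 0.42] 0 23 [ 1.954  0.924  0.307 -0.193  2.606  0.664] [-0.329  0.6    0.42 ] (np.float64(40.651371666210466), np.float64(-59.4194112508631))
  pull 10 [-0.385  0.674  0.294] (np.float64(30.232380507990786), np.float64(-58.75179463391426)) [ 1.975  1.068  0.22  -0.103  2.375  0.758]
  pull 20 [-0.431  0.735  0.207] (np.float64(17.797834022250743), np.float64(-57.85055929125873)) [ 1.987  1.132  0.22  -0.051  2.097  0.805]
  pull 30 [-0.483  0.794  0.147] (np.float64(4.924071407618517), np.float64(-54.35396914116643)) [ 2.003  1.181  0.22  -0.017  1.825  0.836]
  stop 33 [-0.504  0.807  0.133] (np.float64(1.22677005421642), np.float64(-42.451647034685216)) [ 2.015  1.195  0.22  -0.008  1.746  0.85 ]
[-0.33, 0.6, 0.42] 0.3 23 [ 1.954  0.924  0.307 -0.193  2.606  0.664] [-0.329  0.6    0.42 ] (np.float64(40.651371666210466), np.float64(-59.4194112508631))
  pull 10 [-0.359  0.637  0.394] (np.float64(32.56042486616514), np.float64(-58.80302296288365)) [ 1.966  0.964  0.22  -0.138  2.516  0.716]
  pull 20 [-0.397  0.68   0.366] (np.float64(20.659154171697768), np.float64(-57.
[... 2476 characters left out ...]
, 0.45] 0.3 24 [ 2.045  0.906  0.285 -0.082  2.65   0.918] [-0.395  0.553  0.443] (np.float64(40.16211890500862), np.float64(-59.40939165527289))
  pull 10 [-0.404  0.607  0.408] (np.float64(31.41316080431494), np.float64(-60.85437179024503)) [ 2.019  0.945  0.22  -0.055  2.523  0.919]
  pull 20 [-0.414  0.672  0.376] (np.float64(19.42260215782502), np.float64(-63.629403845663134)) [ 1.988  0.951  0.22  -0.019  2.31   0.917]
  pull 30 [-0.412  0.761  0.354] (np.float64(5.360433822658101), np.float64(-74.42560511503507)) [1.935 0.957 0.22  0.01  2.058 0.883]
  stop 34 [-0.374  0.81   0.352] (np.float64(1.0686795811021959), np.float64(-141.78264612481794)) [1.873 0.957 0.22  0.019 1.971 0.825]
```

Run:
```python
from plan import *
q0=robot.get_obs()['q']
q,o1=go(q0,[-.34,.60,.40],-.65,20); print(fk(q)[0],tilt(q)); show(o1)
```

```text
[-0.34   0.599  0.4  ] (np.float64(40.65136635589287), np.float64(-59.41941250143987))
0 [[0.55, -1.0, -0.85, -0.3], [0.6, -1.0, -0.85, -0.3], [0.6, -0.95, -0.85, -0.3], [0.65, -0.95, -0.85, -0.3], [0.7, -0.9, -0.85, -0.3], [0.7, -0.9, -0.85, -0.3], [0.75, -0.9, -0.85, -0.3], [0.75, -0.85, -0.85, -0.3], [0.8, -0.85, -0.85, -0.3], [0.8, -0.8, -0.85, -0.3]]
10 [[0.85, -0.8, -0.85, -0.3], [0.85, -0.75, -0.8, -0.3], [0.85, -0.75, -0.85, -0.3], [0.9, -0.7, -0.8, -0.3], [0.9, -0.65, -0.85, -0.3], [0.95, -0.65, -0.8, -0.3], [0.95, -0.6, -0.85, -0.3], [0.95, -0.6, -0.8, -0.3], [1.0, -0.55, -0.85, -0.3], [1.0, -0.55, -0.8, -0.3]]
```

Request:
{"api": "play_rows", "payload": {"steps": [-1, 0.55, -1, -0.85, -0.3, -1, 0.6, -1, -0.85, -0.3, -1, 0.6, -0.95, -0.85, -0.3, -1, 0.65, -0.95, -0.85, -0.3, -1, 0.7, -0.9, -0.85, -0.3, -1, 0.7, -0.9, -0.85, -0.3, -1, 0.75, -0.9, -0.85, -0.3, -1, 0.75, -0.85, -0.85, -0.3, -1, 0.8, -0.85, -0.85, -0.3, -1, 0.8, -0.8, -0.85, -0.3]}}

```text
time: 28.55
position: [0.0586, 0.4822, 0.3309]
tool_rot: [0.365, 0.863, -0.211, 0.278]
ft_force: [0.8, 0.3, 0.8]
grip_width: 0.0003
grip_force: 0.0
```

Request:
{"api": "play_rows", "payload": {"steps": [0.6, 0.85, -0.8, -0.85, -0.3, 0.6, 0.85, -0.75, -0.8, -0.3, 0.6, 0.85, -0.75, -0.85, -0.3, 0.6, 0.9, -0.7, -0.8, -0.3, 0.6, 0.9, -0.65, -0.85, -0.3, 0.6, 0.95, -0.65, -0.8, -0.3, 0.6, 0.95, -0.6, -0.85, -0.3, 0.6, 0.95, -0.6, -0.8, -0.3, 0.6, 1, -0.55, -0.85, -0.3, 0.6, 1, -0.55, -0.8, -0.3]}}

```text
time: 29.55
position: [-0.3398, 0.6002, 0.3986]
tool_rot: [0.233, 0.908, -0.25, 0.244]
ft_force: [-0.1, 1.0, 0.2]
grip_width: 0.0675
grip_force: 0.0
```

```bash
cat > unt.py <<'E'
from plan import *
import sys
up=float(sys.argv[1]); n=int(sys.argv[2])
o=robot.get_obs(); q0=o['q']; print(o['time'],o['position'],tilt(q0),q0)
def d(q):
    z=rot(q).as_matrix()[:,2]; h=-z[:2]/np.linalg.norm(z[:2]); return np.r_[h,up]
q,o2=pull(q0,d,n,lambda q:tilt(q)[0]<1); show(o2)
E
python3 unt.py .3 40
```

```text
29.55 [-0.34   0.6    0.399] (np.float64(40.88033525407728), np.float64(-60.15904773318075)) [ 1.962  0.94   0.327 -0.159  2.579  0.79 ]
  pull 10 [-0.363  0.64   0.381] (np.float64(32.68969251538936), np.float64(-60.02962250650967)) [ 1.964  0.979  0.22  -0.118  2.506  0.821]
  pull 20 [-0.392  0.686  0.359] (np.float64(20.722561214737844), np.float64(-59.78618296655733)) [ 1.967  0.972  0.22  -0.063  2.308  0.864]
  pull 30 [-0.429  0.745  0.342] (np.float64(7.3601462113248415), np.float64(-59.062529117628095)) [ 1.97   0.971  0.22  -0.021  2.078  0.892]
  stop 35 [-0.451  0.773  0.337] (np.float64(0.8715640533859227), np.float64(-52.4951851918563)) [ 1.975  0.974  0.22  -0.004  1.962  0.904]
0 [[0.55, 0.35, -1.0, 0.0], [0.55, 0.35, -1.0, 0.0], [0.55, 0.35, -1.0, 0.0], [0.6, 0.35, -1.0, 0.0], [0.6, 0.35, -1.0, 0.0], [0.6, 0.4, -1.0, 0.0], [0.65, 0.4, -1.0, 0.0], [0.65, 0.4, -1.0, 0.0], [0.7, 0.4, -1.0, 0.0], [0.7, 0.45, -1.0, 0.0]]
10 [[0.75, 0.45, -1.0, 0.0], [0.75, 0.45, -1.0, 0.0], [0.8, 0.5, -1.0, 0.0], [0.8, 0.5, -1.0, 0.0], [0.85, 0.5, -1.0, 0.0], [0.9, 0.55, -1.0, 0.0], [0.95, 0.55, -1.0, 0.0], [0.95, 0.6, -1.0, 0.0], [1.0, 0.6, -1.0, 0.0], [1.0, 0.6, -0.95, 0.0]]
20 [[1.0, 0.6, -0.9, 0.0], [1.0, 0.6, -0.85, 0.0], [1.0, 0.6, -0.8, 0.0], [1.0, 0.6, -0.75, 0.0], [1.0, 0.6, -0.75, 0.0], [1.0, 0.6, -0.7, 0.0], [1.0, 0.6, -0.65, 0.0], [1.0, 0.6, -0.6, 0.0], [1.0, 0.6, -0.6, 0.0], [1.0, 0.6, -0.55, 0.0]]
30 [[1.0, 0.6, -0.5, 0.0], [1.0, 0.6, -0.5, 0.0], [1.0, 0.55, -0.45, 0.0], [1.0, 0.55, -0.4, 0.0], [1.0, 0.55, -0.4, 0.0]]
```

Request:
{"api": "play_rows", "payload": {"steps": [0.6, 0.8, 0.5, -0.9, 0, 0.6, 0.8, 0.5, -0.9, 0, 0.6, 0.8, 0.5, -0.9, 0, 0.6, 0.8, 0.5, -0.9, 0, 0.6, 0.8, 0.5, -0.9, 0, 0.6, 0.9, 0.55, -0.9, 0, 0.6, 0.9, 0.55, -0.9, 0, 0.6, 0.9, 0.55, -0.9, 0, 0.6, 1, 0.6, -0.9, 0, 0.6, 1, 0.6, -0.9, 0]}}

```text
time: 30.55
position: [-0.3588, 0.6136, 0.3598]
tool_rot: [0.238, 0.895, -0.285, 0.245]
ft_force: [-0.2, 0.4, -0.3]
grip_width: 0.0695
grip_force: 0.0
```

Request:
{"api": "play_rows", "payload": {"steps": [0.6, 1, 0.6, -0.9, 0, 0.6, 1, 0.6, -0.9, 0, 0.6, 1, 0.6, -0.9, 0, 0.6, 1, 0.6, -0.9, 0, 0.6, 1, 0.6, -0.9, 0, 0.6, 1, 0.6, -0.8, 0, 0.6, 1, 0.6, -0.8, 0, 0.6, 1, 0.6, -0.8, 0, 0.6, 1, 0.6, -0.8, 0, 0.6, 1, 0.6, -0.8, 0]}}

```text
time: 31.55
position: [-0.3618, 0.6193, 0.2936]
tool_rot: [0.242, 0.876, -0.33, 0.255]
ft_force: [0.4, -0.0, -0.7]
grip_width: 0.0694
grip_force: 0.0
```

```bash
python3 unt.py .3 40
```

```text
31.55 [-0.362  0.619  0.294] (np.float64(49.34921666414202), np.float64(-67.76289518561208)) [ 1.948  1.138  0.219 -0.018  2.646  0.905]
  pull 10 [-0.34   0.649  0.311] (np.float64(41.977077746895894), np.float64(-69.81939174909913)) [ 1.906  1.088  0.22  -0.021  2.566  0.872]
  pull 20 [-0.32   0.69   0.318] (np.float64(32.73477935574838), np.float64(-72.34103160160748)) [ 1.862  1.049  0.22  -0.014  2.444  0.843]
  pull 30 [-0.299  0.754  0.317] (np.float64(20.080173202822003), np.float64(-76.68583354417383)) [1.81  1.018 0.22  0.003 2.255 0.808]
  pull 40 [-0.248  0.847  0.315] (np.float64(5.275819148922483), np.float64(-94.79771570938945)) [1.723 1.    0.22  0.024 2.011 0.734]
0 [[0.35, 0.25, -1.0, 0.0], [0.35, 0.3, -1.0, 0.0], [0.4, 0.3, -1.0, 0.0], [0.4, 0.3, -1.0, 0.0], [0.4, 0.3, -1.0, 0.0], [0.4, 0.3, -1.0, 0.0], [0.4, 0.35, -1.0, 0.0], [0.45, 0.35, -1.0, 0.0], [0.45, 0.35, -1.0, 0.0], [0.45, 0.35, -1.0, 0.0]]
10 [[0.5, 0.4, -1.0, 0.0], [0.5, 0.4, -1.0, 0.0], [0.5, 0.4, -1.0, 0.0], [0.5, 0.4, -1.0, 0.0], [0.55, 0.45, -1.0, 0.0], [0.55, 0.45, -1.0, 0.0], [0.55, 0.45, -1.0, 0.0], [0.6, 0.5, -1.0, 0.0], [0.6, 0.5, -1.0, 0.0], [0.65, 0.55, -1.0, 0.0]]
20 [[0.65, 0.55, -1.0, 0.0], [0.7, 0.6, -1.0, 0.0], [0.7, 0.6, -1.0, 0.0], [0.75, 0.65, -1.0, 0.0], [0.75, 0.65, -1.0, 0.0], [0.8, 0.7, -1.0, 0.0], [0.8, 0.75, -1.0, 0.0], [0.85, 0.8, -1.0, 0.0], [0.9, 0.8, -1.0, 0.0], [0.9, 0.85, -1.0, 0.0]]
30 [[0.95, 0.95, -1.0, 0.0], [1.0, 1.0, -1.0, 0.0], [1.0, 1.0, -0.95, 0.0], [0.95, 1.0, -0.85, 0.0], [0.9, 1.0, -0.8, 0.0], [0.85, 1.0, -0.75, 0.0], [0.8, 1.0, -0.65, 0.0], [0.75, 1.0, -0.6, 0.0], [0.7, 1.0, -0.55, 0.0], [0.65, 1.0, -0.5, 0.0]]
```

```bash
cat > ds.py <<'E'
from plan import *
def jac(q):
    p,r=fk(q);J=np.zeros((6,6))
    for i in range(6):
        d=q.copy();d[i]+=1e-5;P,Rr=fk(d);J[:3,i]=(P-p)/1e-5;J[3:,i]=(Rr*r.inv()).as_rotvec()/1e-5
    return J,p,r
def dstep(q,u,w,lam,N):
    p,r=fk(q); tp=p+r.apply(np.array(u[:3])*.03); tr=r*R.from_euler('z',.1*u[3]); q=np.array(q,float)
    for _ in range(N):
        J,p,r=jac(q); e=np.r_[tp-p,w*(tr*r.inv()).as_rotvec()]
        if np.linalg.norm(e)<1e-4: break
        Jw=J.copy();Jw[3:]*=w
        q=np.clip(q+Jw.T@np.linalg.solve(Jw@Jw.T+lam**2*np.eye(6),e),lo,hi)
    return q
E
cat > t.py <<'E'
from ds import *
qA=np.array([-1.1102,.9754,.2191,.0062,1.9021,-1.5839]); qB=np.array([1.962,.940,.327,-.159,2.579,.790])
B=[[.8,.5,-.9,0]]*5+[[.9,.55,-.9,0]]*3+[[1,.6,-.9,0]]*7+[[1,.6,-.8,0]]*5
print('want A 13.3,-58? pos .522 -.841 .293 ; 24.6 .519 -.876 .3845; B(30.55) pos -.359 .614 .360; 49.3,-67.8 -.362 .619 .294')
for w in(.3,1.):
  for lam in(.02,.1,.3):
    for N in(5,30):
      q=qA
      for i in range(10): q=dstep(q,[-1,0,0,0],w,lam,N)
      a=tilt(q),fk(q)[0]
      q=qB
      for i,u in enumerate(B):
          q=dstep(q,u,w,lam,N)
          if i==9: m=tilt(q),fk(q)[0]
      print(w,lam,N,np.round(a[0],1),a[1],'|',np.round(m[0],1),m[1],'|',np.round(tilt(q),1),fk(q)[0])
E
python3 t.py
```

```text
want A 13.3,-58? pos .522 -.841 .293 ; 24.6 .519 -.876 .3845; B(30.55) pos -.359 .614 .360; 49.3,-67.8 -.362 .619 .294
0.3 0.02 5 [ 88.7 115.9] [ 0.354 -0.452 -0.157] | [126.1 -24.1] [-0.215  0.428 -0.232] | [128.2  10.7] [-0.396  0.227 -0.252]
0.3 0.02 30 [ 88.7 115.9] [ 0.354 -0.452 -0.157] | [126.1 -24.1] [-0.216  0.428 -0.232] | [128.2  10.8] [-0.397  0.226 -0.252]
0.3 0.1 5 [ 39.4 112.2] [ 0.442 -0.641 -0.045] | [ 79.7 -55.1] [-0.327  0.547 -0.037] | [113.4 -38.7] [-0.248  0.288 -0.32 ]
0.3 0.1 30 [ 39.6 112.2] [ 0.441 -0.64  -0.045] | [ 79.9 -54.7] [-0.326  0.547 -0.037] | [113.9 -36.7] [-0.249  0.29  -0.318]
0.3 0.3 5 [ 17.3 -53. ] [ 0.545 -0.867  0.253] | [ 30.6 -62.3] [-0.393  0.673  0.279] | [ 13.1 -77.4] [-0.451  0.749  0.222]
0.3 0.3 30 [ 18.4 -53.4] [ 0.547 -0.871  0.259] | [ 31.6 -64.9] [-0.391  0.672  0.272] | [ 13.6 -86.4] [-0.443  0.757  0.217]
1.0 0.02 5 [ 89.1 116. ] [ 0.352 -0.449 -0.16 ] | [126.4 -24. ] [-0.214  0.426 -0.235] | [128.2  10.7] [-0.396  0.227 -0.252]
1.0 0.02 30 [ 89.1 116. ] [ 0.352 -0.449 -0.16 ] | [126.4 -24. ] [-0.214  0.426 -0.235] | [128.2  10.8] [-0.397  0.226 -0.252]
1.0 0.1 5 [ 63.3 115.6] [ 0.395 -0.552 -0.077] | [ 88.3 -49.2] [-0.291  0.53  -0.089] | [120.8 -21.4] [-0.255  0.332 -0.285]
1.0 0.1 30 [ 63.3 115.6] [ 0.395 -0.552 -0.077] | [ 88.3 -49.2] [-0.291  0.53  -0.089] | [121.3 -20.8] [-0.256  0.335 -0.283]
1.0 0.3 5 [ 10.9 111.2] [ 0.483 -0.76   0.144] | [ 57.8 -61.7] [-0.358  0.613  0.201] | [ 77.5 -62.4] [-0.343  0.545 -0.035]
1.0 0.3 30 [ 10.9 111.3] [ 0.483 -0.759  0.144] | [ 58.  -61.6] [-0.357  0.613  0.199] | [ 77.7 -62.3] [-0.343  0.544 -0.037]
```

```bash
cat > t2.py <<'E'
from ds import *
from multiprocessing import Pool
qA=np.array([-1.1102,.9754,.2191,.0062,1.9021,-1.5839]); qB=np.array([1.962,.940,.327,-.159,2.579,.790])
B=[[.8,.5,-.9,0]]*5+[[.9,.55,-.9,0]]*3+[[1,.6,-.9,0]]*7+[[1,.6,-.8,0]]*5
A=[[-1,0,0,0]]*10+[[-1,0,-.3,0]]*10+[[-1,-.2,-.1,0]]*10
OA=[np.array([-1.1377,1.0326,.2189,.0319,1.6593,-1.607]),np.array([-1.1644,.9524,.219,.0629,1.5455,-1.6275]),np.array([-1.2438,.9041,.219,.123,1.4108,-1.6975])]
OBq=np.array([1.948,1.138,.219,-.018,2.646,.905])
def ev(a):
    w,lam,N=a; e=0; s=[]
    q=qA
    for i,u in enumerate(A):
        q=dstep(q,u,w,lam,N)
        if i%10==9: e+=np.sum((q-OA[i//10])**2); s.append(tilt(q)[0])
    q=qB
    for u in B: q=dstep(q,u,w,lam,N)
    e+=np.sum((q-OBq)**2); s+=list(tilt(q)); return e,a,np.round(s,1)
if __name__=='__main__':
    g=[(w,l,N) for w in(.2,.3,.4,.5,.6,.8,1.) for l in(.15,.2,.25,.3,.35,.4,.5,.7) for N in(1,4,15)]
    with Pool() as p: r=sorted(p.map(ev,g),key=lambda t:t[0])
    for x in r[:8]: print(x)
    print('want 13.3 24.6 35.5 49.3 -67.8')
E
time OMP_NUM_THREADS=1 python3 t2.py
```

```text
(np.float64(0.16878675484853323), (0.6, 0.7, 15), array([ 10.2,  18.4,  26.4,  28.7, -61.9]))
(np.float64(0.1754528833205191), (0.5, 0.5, 15), array([ 11.1,  20.2,  29. ,  29.8, -64.6]))
(np.float64(0.1803422047282911), (0.6, 0.7, 4), array([  8.2,  15.4,  22.1,  30.2, -58.9]))
(np.float64(0.1821357676431049), (0.5, 0.5, 4), array([  9.5,  17.8,  25.5,  29.8, -61.1]))
(np.float64(0.18564327252822088), (0.5, 0.4, 15), array([  7.9,  13.7,  19.4,  42.1, -65.1]))
(np.float64(0.1870331523273438), (0.6, 0.5, 15), array([  7.1,  12.1,  17.1,  39.9, -63.4]))
(np.float64(0.20058144284899918), (0.5, 0.4, 4), array([  7. ,  12.5,  17.6,  41. , -63.3]))
(np.float64(0.20143245420960454), (0.5, 0.7, 4), array([ 10.7,  20.9,  30.3,  22.6, -56.7]))
want 13.3 24.6 35.5 49.3 -67.8
real	0m28.995s
user	1m42.882s
sys	0m0.345s
```

Run:
```python
from plan import *
q0=robot.get_obs()['q']
q,o1=go(q0,[-.38,.62,.07],0,6); print(q,fk(q)[0],tilt(q));show(o1)
for up in(0,.3,.5):
    def d(q):
        z=rot(q).as_matrix()[:,2]; h=-z[:2]/np.linalg.norm(z[:2]); return np.r_[h,up]
    _,o2=pull(q,d,50,lambda q:tilt(q)[0]<1.5)
    if up==.3: show(o2)
```

```text
[1.965 1.326 0.332 0.007 2.345 0.937] [-0.38  0.62  0.07] (np.float64(49.34921651113589), np.float64(-67.76289522276703))
0 [[0.85, 0.5, 0.8, 0.0], [0.85, 0.5, 0.75, 0.0], [0.8, 0.5, 0.8, 0.0], [0.85, 0.5, 0.75, 0.0], [0.8, 0.5, 0.8, 0.0], [0.85, 0.55, 0.75, 0.0]]
  pull 10 [-0.366  0.699  0.062] (np.float64(36.97037695113526), np.float64(-70.71608172790566)) [1.911 1.332 0.22  0.003 2.235 0.895]
  pull 20 [-0.346  0.786  0.044] (np.float64(21.707518163694974), np.float64(-75.3872343451454)) [1.852 1.31  0.22  0.011 1.99  0.848]
  pull 30 [-0.304  0.885  0.025] (np.float64(6.905732096710203), np.float64(-89.66975269970727)) [1.775 1.309 0.22  0.024 1.731 0.777]
  pull 40 [-0.071  0.968  0.019] (np.float64(1.7792687400092528), np.float64(-175.01359722806694)) [1.52  1.314 0.22  0.031 1.612 0.523]
  pull 50 [0.269 0.932 0.022] (np.float64(1.751949892649291), np.float64(164.61356293913417)) [1.165 1.31  0.22  0.03  1.616 0.168]
  pull 10 [-0.368  0.675  0.15 ] (np.float64(40.633566468444656), np.float64(-69.96883007268745)) [1.924 1.254 0.22  0.003 2.377 0.906]
  pull 20 [-0.345  0.724 
[... 1720 characters left out ...]
-1.0, 0.4, -0.35, 0.0]]
  pull 10 [-0.368  0.664  0.19 ] (np.float64(41.95882723444583), np.float64(-69.68526496726903)) [1.929 1.217 0.22  0.003 2.437 0.91 ]
  pull 20 [-0.342  0.691  0.276] (np.float64(33.247910213568844), np.float64(-72.27297329108048)) [1.885 1.095 0.22  0.004 2.406 0.875]
  pull 30 [-0.313  0.727  0.337] (np.float64(22.866456325656856), np.float64(-76.28945103211629)) [1.833 1.001 0.22  0.012 2.32  0.836]
  pull 40 [-0.263  0.79   0.384] (np.float64(9.527284089802187), np.float64(-87.89061086885843)) [1.749 0.926 0.22  0.028 2.16  0.767]
  pull 50 [-0.061  0.843  0.453] (np.float64(2.1660497640947867), np.float64(175.0578245032639)) [1.498 0.841 0.22  0.043 2.08  0.526]
```

Request:
{"api": "play_rows", "payload": {"steps": [0.6, 0.85, 0.5, 0.8, 0, 0.6, 0.85, 0.5, 0.75, 0, 0.6, 0.8, 0.5, 0.8, 0, 0.6, 0.85, 0.5, 0.75, 0, 0.6, 0.8, 0.5, 0.8, 0, 0.6, 0.85, 0.55, 0.75, 0, 0.6, 0.65, 0.45, -0.95, 0, 0.6, 0.65, 0.45, -0.95, 0, 0.6, 0.65, 0.45, -0.95, 0, 0.6, 0.7, 0.5, -0.95, 0]}}

```text
time: 32.55
position: [-0.382, 0.6537, 0.0755]
tool_rot: [0.249, 0.889, -0.308, 0.231]
ft_force: [-0.5, -0.2, 0.1]
grip_width: 0.0699
grip_force: 0.0
```

```bash
python3 unt.py 0 30|head -8
```

```text
32.55 [-0.382  0.654  0.075] (np.float64(45.26447935051032), np.float64(-68.67849416935734)) [1.95  1.349 0.218 0.008 2.364 0.928]
  pull 10 [-0.361  0.731  0.06 ] (np.float64(31.000280449274733), np.float64(-72.34512187053953)) [1.89  1.316 0.22  0.007 2.146 0.88 ]
  pull 20 [-0.335  0.824  0.04 ] (np.float64(15.604696368485083), np.float64(-78.79623840257744)) [1.826 1.303 0.22  0.017 1.891 0.826]
  pull 30 [-0.26   0.922  0.023] (np.float64(3.000550555949967), np.float64(-115.49044134632882)) [1.72  1.31  0.22  0.029 1.655 0.724]
0 [[0.8, 0.6, -1.0, 0.0], [0.8, 0.65, -1.0, 0.0], [0.85, 0.65, -1.0, 0.0], [0.9, 0.7, -1.0, 0.0], [0.95, 0.75, -1.0, 0.0], [1.0, 0.8, -1.0, 0.0], [1.0, 0.8, -0.95, 0.0], [1.0, 0.8, -0.9, 0.0], [1.0, 0.85, -0.9, 0.0], [1.0, 0.85, -0.85, 0.0]]
10 [[1.0, 0.85, -0.8, 0.0], [1.0, 0.85, -0.75, 0.0], [1.0, 0.85, -0.7, 0.0], [1.0, 0.9, -0.65, 0.0], [1.0, 0.9, -0.65, 0.0], [1.0, 0.9, -0.6, 0.0], [1.0, 0.95, -0.55, 0.0], [1.0, 0.95, -0.5, 0.0], [1.0, 1.0, -0.5, 0.0], [1.0, 1.0, -0.45, 0.0]]
20 [[0.95, 1.0, -0.4, 0.0], [0.9, 1.0, -0.35, 0.0], [0.9, 1.0, -0.3, 0.0], [0.85, 1.0, -0.25, 0.0], [0.8, 1.0, -0.2, 0.0], [0.7, 1.0, -0.2, 0.0], [0.65, 1.0, -0.15, 0.0], [0.55, 1.0, -0.1, 0.0], [0.45, 1.0, -0.1, 0.0], [0.3, 1.0, -0.05, 0.0]]
```

Request:
{"api": "play_rows", "payload": {"steps": [0.6, 0.8, 0.6, -1, 0, 0.6, 0.8, 0.65, -1, 0, 0.6, 0.85, 0.65, -1, 0, 0.6, 0.9, 0.7, -1, 0, 0.6, 0.95, 0.7, -1, 0, 0.6, 1, 0.75, -1, 0, 0.6, 1, 0.75, -1, 0, 0.6, 1, 0.75, -0.95, 0, 0.6, 1, 0.75, -0.95, 0, 0.6, 1, 0.75, -0.9, 0]}}

```text
time: 33.55
position: [-0.3676, 0.725, 0.0619]
tool_rot: [0.265, 0.925, -0.226, 0.151]
ft_force: [-0.4, -0.5, -0.9]
grip_width: 0.0694
grip_force: 0.0
```

Request:
{"api": "play_rows", "payload": {"steps": [0.6, 1, 0.8, -0.9, 0, 0.6, 1, 0.8, -0.85, 0, 0.6, 1, 0.8, -0.8, 0, 0.6, 1, 0.8, -0.75, 0, 0.6, 1, 0.8, -0.7, 0, 0.6, 1, 0.8, -0.65, 0, 0.6, 1, 0.8, -0.6, 0, 0.6, 1, 0.8, -0.55, 0, 0.6, 1, 0.8, -0.5, 0, 0.6, 1, 0.8, -0.5, 0]}}

```text
time: 34.55
position: [-0.3599, 0.8058, 0.0564]
tool_rot: [0.277, 0.949, -0.131, 0.067]
ft_force: [-0.4, 0.4, 0.3]
grip_width: 0.0696
grip_force: 0.0
```

```bash
python3 unt.py 0 30
```

```text
34.55 [-0.36   0.806  0.056] (np.float64(16.902953785347343), np.float64(-79.05230613212588)) [1.855 1.289 0.219 0.029 1.927 0.859]
  pull 10 [-0.28   0.909  0.035] (np.float64(4.377167224496768), np.float64(-108.9061858297589)) [1.741 1.298 0.22  0.037 1.69  0.748]
  pull 20 [0.025 0.969 0.029] (np.float64(2.2672767944141112), np.float64(-179.07349529677066)) [1.418 1.304 0.22  0.039 1.625 0.425]
  pull 30 [0.348 0.905 0.03 ] (np.float64(2.2180452811061304), np.float64(160.58105472154617)) [1.077 1.303 0.22  0.038 1.625 0.084]
0 [[0.95, 1.0, -0.4, 0.0], [0.9, 1.0, -0.35, 0.0], [0.85, 1.0, -0.35, 0.0], [0.85, 1.0, -0.3, 0.0], [0.75, 1.0, -0.25, 0.0], [0.7, 1.0, -0.2, 0.0], [0.65, 1.0, -0.2, 0.0], [0.6, 1.0, -0.15, 0.0], [0.5, 1.0, -0.1, 0.0], [0.4, 1.0, -0.1, 0.0]]
10 [[0.25, 1.0, -0.1, 0.0], [0.1, 1.0, -0.05, 0.0], [-0.1, 1.0, -0.05, 0.0], [-0.3, 1.0, -0.05, 0.0], [-0.55, 1.0, -0.05, 0.0], [-0.75, 1.0, -0.05, 0.0], [-1.0, 1.0, -0.05, 0.0], [-1.0, 0.9, -0.05, 0.0], [-1.0, 0.75, -0.05, 0.0], [-1.0, 0.7, -0.05, 0.0]]
20 [[-1.0, 0.65, -0.05, 0.0], [-1.0, 0.65, -0.05, 0.0], [-1.0, 0.55, -0.05, 0.0], [-1.0, 0.5, -0.05, 0.0], [-1.0, 0.45, -0.05, 0.0], [-1.0, 0.45, -0.05, 0.0], [-1.0, 0.4, -0.05, 0.0], [-1.0, 0.35, -0.05, 0.0], [-1.0, 0.3, -0.05, 0.0], [-1.0, 0.3, -0.05, 0.0]]
```

Request:
{"api": "play_rows", "payload": {"steps": [0.6, 1, 1, -0.45, 0, 0.6, 0.95, 1, -0.4, 0, 0.6, 0.9, 1, -0.4, 0, 0.6, 0.9, 1, -0.35, 0, 0.6, 0.85, 1, -0.3, 0, 0.6, 0.8, 1, -0.25, 0, 0.6, 0.75, 1, -0.25, 0, 0.6, 0.7, 1, -0.2, 0, 0.6, 0.6, 1, -0.15, 0, 0.6, 0.5, 1, -0.1, 0]}}

```text
time: 35.55
position: [-0.2927, 0.9079, 0.0429]
tool_rot: [0.283, 0.958, -0.034, -0.005]
ft_force: [0.7, 0.1, -0.1]
grip_width: 0.0696
grip_force: 0.0
```

Run:
```python
from plan import *
o=robot.get_obs();q0=o['q'];print(o['time'],tilt(q0),q0,o['position']);print(rot(q0).as_matrix())
for hh in (60,75,90,105,120):
    h=np.radians(hh); q=q0
    q,_=pull(q,lambda q:np.array([np.cos(h),np.sin(h),.0]),4); print(hh,tilt(q),q[0])
```

```text
35.55 (np.float64(3.9536018720075856), np.float64(-115.38677391439398)) [1.753 1.29  0.219 0.041 1.689 0.761] [-0.293  0.908  0.043]
[[-0.839  0.543 -0.03 ]
 [ 0.543  0.837 -0.062]
 [-0.009 -0.068 -0.998]]
60 (np.float64(2.5182794570028775), np.float64(-169.44109618716797)) 1.666750430263565
75 (np.float64(2.7691526330323866), np.float64(172.0388836303182)) 1.688601218031902
90 (np.float64(3.398430423778344), np.float64(155.7221721370413)) 1.7134004875963729
105 (np.float64(4.115230763514098), np.float64(147.3699446223836)) 1.7477232366351316
120 (np.float64(3.4154530279812887), np.float64(161.3763862919223)) 1.7826128818992835
```

Run:
```python
from h import *
np.set_printoptions(precision=4,suppress=True)
T=cv2.imread('pics/top0.png')[:,:,::-1];c=robot.camera('top')
for p in((169.6,239.8),(186.4,206.2),(210,218),(193.2,251.6)): print(onz(c,p,.04)[:2])
# crops: spool rim (dark grey ellipse) from comp picture
for n,p in(('L',(130+105*.35,255.7)),('R',(130+176*.35,255.7)),('T',(177.3,200+128*.35)),('B',(177.3,200+194*.35))): print(n,onz(c,p,.05)[:2])
print('tin',onz(c,(165,285),.058),'jbox crop corners',[onz(c,(130+x*.35,200+y*.35),.04)[:2] for x,y in((165,28),(226,52),(183,140),(120,112))])
```

```text
[0.5214 0.4506]
[0.608  0.4092]
[0.5768 0.348 ]
[0.4906 0.3897]
L [0.4799 0.4541]
R [0.4793 0.3912]
T [0.5074 0.4279]
B [0.4488 0.4268]
tin [0.4057 0.4545 0.058 ] jbox crop corners [array([0.5986, 0.4056]), array([0.5763, 0.3503]), array([0.4972, 0.3877]), array([0.5229, 0.4445])]
```

Request:
{"api": "play_rows", "payload": {"steps": [0.8, 0.05, 1, -0.05, -0.5, 0.8, 0, 1, -0.05, -0.5, 0.8, -0.05, 1, -0.05, -0.5, 0.8, -0.6, 0, -0.9, -0.5, 0.8, -1, 0, -1, 0, 0.8, -1, 0, -1, 0, 0.8, -1, 0, -1, 0, 0.8, -1, 0, -0.5, 0, 0.8, -1, 0, 0, 0, 0.8, -1, 0, 0, 0]}}

```text
time: 36.6
position: [-0.0449, 0.8659, 0.1665]
tool_rot: [0.187, 0.982, -0.014, -0.017]
ft_force: [0.8, -0.8, -0.8]
grip_width: 0.0783
grip_force: 0.0
```

```bash
python3 st.py
```

```text
36.6 [-0.0449  0.8659  0.1665] [ 0.1869  0.9821 -0.0143 -0.0172] [1.481  0.9621 0.6725 0.0371 1.5322 0.2844] [ 0.8448 -0.7779 -0.7981]
[[-0.9296  0.3666 -0.0392]
 [ 0.3676  0.9297 -0.0217]
 [ 0.0285 -0.0346 -0.999 ]] [   2.5661 -151.021 ]
```

Run:
```python
from plan import *
q0=robot.get_obs()['q']
q,o=go(q0,[.479,.427,.13],0,17); print(fk(q)[0],tilt(q),q); show(o)
q,o=go(q,[.479,.427,.016],0,5); show(o); print(rot(q).as_matrix())
```

```text
[0.35  0.478 0.134] (np.float64(2.5661485147098997), np.float64(-151.02098036427802)) [ 0.746  0.611  1.565  0.013  1.009 -0.456]
0 [[-1.0, -0.4, 0.05, 0.0], [-1.0, -0.4, 0.05, 0.0], [-1.0, -0.4, 0.05, 0.0], [-1.0, -0.45, 0.05, 0.0], [-1.0, -0.4, 0.05, 0.0], [-1.0, -0.45, 0.05, 0.0], [-1.0, -0.4, 0.05, 0.0], [-1.0, -0.45, 0.05, 0.0], [-1.0, -0.4, 0.05, 0.0], [-1.0, -0.45, 0.05, 0.0]]
10 [[-1.0, -0.4, 0.05, 0.0], [-1.0, -0.45, 0.05, 0.0], [-1.0, -0.4, 0.05, 0.0], [-1.0, -0.45, 0.05, 0.0], [-1.0, -0.4, 0.05, 0.0], [-1.0, -0.45, 0.05, 0.0], [-1.0, -0.4, 0.05, 0.0]]
0 [[-0.95, 0.0, 0.75, 0.0], [-0.95, 0.05, 0.75, 0.0], [-0.95, 0.0, 0.75, 0.0], [-0.95, 0.05, 0.75, 0.0], [-0.95, 0.0, 0.8, 0.0]]
[[-0.93   0.367 -0.039]
 [ 0.368  0.93  -0.022]
 [ 0.028 -0.035 -0.999]]
```

Request:
{"api": "play_rows", "payload": {"steps": [1, -1, -0.35, 0, 0, 1, -1, -0.35, 0, 0, 1, -1, -0.35, 0, 0, 1, -1, -0.35, 0, 0, 1, -1, -0.35, 0, 0, 1, -1, -0.35, 0, 0, 1, -1, -0.35, 0, 0, 1, -1, -0.35, 0, 0, 1, -1, -0.35, 0, 0, 1, -1, -0.35, 0, 0]}}

```text
time: 37.6
position: [0.1953, 0.6571, 0.1605]
tool_rot: [0.187, 0.982, -0.015, -0.017]
ft_force: [0.1, 0.3, -0.1]
grip_width: 0.0873
grip_force: 0.0
```

Request:
{"api": "play_rows", "payload": {"steps": [1, -1, -0.35, 0, 0, 1, -1, -0.35, 0, 0, 1, -1, -0.35, 0, 0, 1, -1, -0.35, 0, 0, 1, -1, -0.35, 0, 0, 1, -1, -0.35, 0, 0, 1, -1, -0.35, 0, 0, 1, -1, -0.35, 0, 0, 1, -1, -0.35, 0, 0, 1, -1, -0.35, 0, 0]}}

```text
time: 38.6
position: [0.4358, 0.4491, 0.1562]
tool_rot: [0.187, 0.982, -0.015, -0.017]
ft_force: [0.2, 0.3, 0.5]
grip_width: 0.087
grip_force: 0.0
```

Run:
```python
from to import *
to([.479,.427,.13]);to([.479,.427,.016])
S=shot('scene');T=shot('top')
cv2.imwrite('pics/s5.png',np.hstack([cv2.resize(S['image'][290:410,190:310],(400,400),interpolation=cv2.INTER_CUBIC),cv2.resize(T['image'][190:310,120:240],(400,400),interpolation=cv2.INTER_CUBIC)])[:,:,::-1])
```

```text
38.6 [0.4358 0.4491 0.1562] [ 0.1869  0.9821 -0.0154 -0.0167] [ 0.6207  0.6229  1.4566  0.0033  1.1074 -0.5756] [0.2488 0.2672 0.5373]
[[-0.9296  0.3666 -0.0386]
 [ 0.3676  0.9297 -0.024 ]
 [ 0.0271 -0.0365 -0.999 ]] [   2.604  -148.1782]
to [0.479, 0.427, 0.13] units [-1.6338 -0.126   0.8342]
to [0.479, 0.427, 0.016] units [-1.7368  0.0126  4.6303]
```

View pics/s5.png

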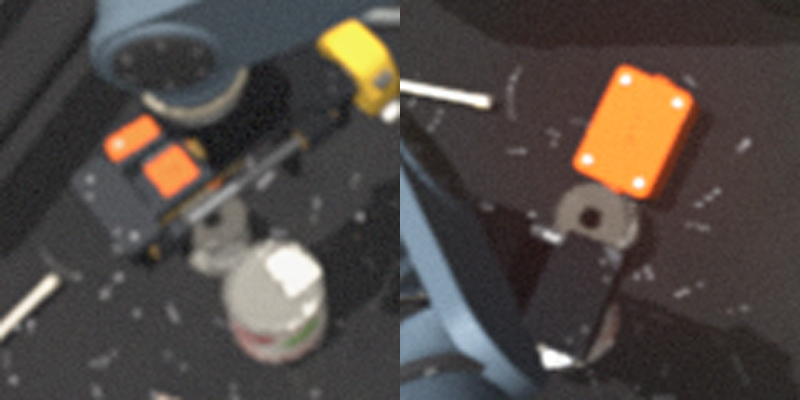

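The spool's hole is at top-view pixel (177,255), unchanged. The gripper is just short of it on the tin side, high and clear. I'll move over it, descend and grip.

Request:
{"api": "play_rows", "payload": {"steps": [1, -0.85, -0.05, 0.2, 0, 1, -0.9, -0.05, 0.2, 0, 1, 0, 0.02, 0.85, 0, 1, 0, 0.02, 0.85, 0, 1, 0, 0.02, 0.85, 0, 1, 0, 0.02, 0.85, 0, 1, 0, 0.02, 0.8, 0, 1, 0, 0, 0, 0, -1, 0, 0, 0, 0, -1, 0, 0, 0, 0], "grip_force": 25}}

```text
time: 39.7
position: [0.4787, 0.4283, 0.0181]
tool_rot: [0.187, 0.982, -0.015, -0.016]
ft_force: [-0.2, 0.0, 0.3]
grip_width: 0.0776
grip_force: 0.0
```

Request:
{"api": "play_rows", "payload": {"steps": [-1, 0, 0, 0, 0, -1, 0, 0, 0, 0, -1, 0, 0, 0, 0, -1, 0, 0, -0.3, 0, -1, 0, 0, -0.8, 0, -1, 0, 0, -0.8, 0, -1, 0, 0, -0.8, 0, -1, 0, 0, -0.8, 0, -1, 0, 0, -0.8, 0, -1, 0, 0, -0.5, 0]}}

```text
time: 40.7
position: [0.4838, 0.431, 0.1627]
tool_rot: [0.187, 0.982, -0.015, -0.016]
ft_force: [-0.3, 0.3, -2.4]
grip_width: 0.054
grip_force: 24.8
```

Run:
```python
from to import *
to([.576,.063,.16]);to([.576,.063,.08])
```

```text
40.7 [0.4838 0.431  0.1627] [ 0.1868  0.9821 -0.0153 -0.0164] [ 0.5557  0.6428  1.3909 -0.0003  1.1527 -0.639 ] [-0.2859  0.2842 -2.4318]
[[-0.9297  0.3664 -0.0379]
 [ 0.3674  0.9297 -0.0239]
 [ 0.0265 -0.0361 -0.999 ]] [   2.5671 -147.7831]
to [0.576, 0.063, 0.16] units [ -7.3675 -10.2737   0.266 ]
to [0.576, 0.063, 0.08] units [ -7.4381 -10.1774   2.93  ]
```

Request:
{"api": "play_rows", "payload": {"steps": [-1, -0.67, -0.93, 0, 0, -1, -0.67, -0.93, 0, 0, -1, -0.67, -0.93, 0, 0, -1, -0.67, -0.93, 0, 0, -1, -0.67, -0.93, 0, 0, -1, -0.67, -0.93, 0, 0, -1, -0.67, -0.93, 0, 0, -1, -0.67, -0.93, 0, 0, -1, -0.67, -0.93, 0, 0, -1, -0.67, -0.93, 0, 0]}}

```text
time: 41.7
position: [0.5676, 0.0962, 0.1656]
tool_rot: [0.187, 0.982, -0.016, -0.018]
ft_force: [0.5, 0.1, -1.1]
grip_width: 0.0543
grip_force: 24.8
```

Request:
{"api": "play_rows", "payload": {"steps": [-1, -0.68, -0.95, 0, 0, -1, 0, 0, 0.8, 0, -1, 0, 0, 0.8, 0, -1, 0, 0, 0.7, 0, -1, 0, 0, 0.2, 0, -1, 0, 0, 0, 0, -1, 0, 0, 0, 0, -1, 0, 0, 0, 0, -1, 0, 0, 0, 0, -1, 0, 0, 0, 0]}}

```text
time: 42.7
position: [0.5741, 0.0619, 0.0916]
tool_rot: [0.187, 0.982, -0.016, -0.016]
ft_force: [-0.2, -0.5, -1.5]
grip_width: 0.0545
grip_force: 24.8
```

Run:
```python
from to import *
to([.576,.063,.0755]);to([.576,.063,.0735])
```

```text
42.7 [0.5741 0.0619 0.0916] [ 0.1867  0.9822 -0.0157 -0.0164] [-0.0713  0.6564  1.6309 -0.0353  0.8909 -1.2437] [-0.2125 -0.5267 -1.5281]
[[-0.9298  0.3662 -0.0381]
 [ 0.3672  0.9298 -0.0248]
 [ 0.0263 -0.0371 -0.999 ]] [   2.6056 -146.9284]
to [0.576, 0.063, 0.0755] units [-0.0591  0.0779  0.5319]
to [0.576, 0.063, 0.0735] units [-0.0609  0.0804  0.5985]
```

Request:
{"api": "play_rows", "payload": {"steps": [-1, -0.03, 0.04, 0.2, 0, -1, -0.03, 0.04, 0.2, 0, -1, 0, 0, 0.1, 0, -1, 0, 0, 0.06, 0, -1, 0, 0, 0, 0, -1, 0, 0, 0, 0, -0.1, 0, 0, 0, 0, 0.6, 0, 0, 0, 0, 0.6, 0, 0, 0, 0, 0.6, 0, 0, 0, 0]}}

```text
time: 43.7
position: [0.5759, 0.0629, 0.0741]
tool_rot: [0.187, 0.982, -0.016, -0.017]
ft_force: [-0.1, 0.6, -0.7]
grip_width: 0.0671
grip_force: 0.0
```

Request:
{"api": "play_rows", "payload": {"steps": [0.8, 0, 0, 0, 0, 0.8, 0, 0, -0.3, 0, 0.8, 0, 0, -1, 0, 0.8, 0, 0, -1, 0, 0.8, 0, 0, -1, 0, 0.8, 0, 0, -1, 0, 0.8, 0, 0, -1, 0, 0.8, 0, 0, -1, 0, 0.8, 0, 0, -1, 0, 0.8, 0, 0, -1, 0]}}

```text
time: 44.7
position: [0.5851, 0.0692, 0.3247]
tool_rot: [0.187, 0.982, -0.016, -0.017]
ft_force: [0.0, -1.3, -0.2]
grip_width: 0.078
grip_force: 0.0
```

Run:
```python
from to import *
from plan import *
q0=o['q']
S=shot('scene','s6.png')
cv2.imwrite('pics/s6.png',cv2.resize(S['image'][200:320,230:390],(800,600),interpolation=cv2.INTER_CUBIC)[:,:,::-1])
for P in([.50,-.70,.36],[.48,-.70,.30]):
    q,o1=go(q0,P,0,20); print(fk(q)[0],tilt(q),q); show(o1)
    h=np.radians(-62)
    q,o2=pull(q,lambda q:np.array([np.cos(h),np.sin(h),.15]),40,lambda q:tilt(q)[0]>40)
    show(o2)
```

```text
44.7 [0.5851 0.0692 0.3247] [ 0.1868  0.9821 -0.0157 -0.0167] [-0.0576  0.399   1.3622 -0.0272  1.4177 -1.2479] [ 0.0272 -1.3303 -0.2457]
[[-0.9297  0.3663 -0.0386]
 [ 0.3674  0.9297 -0.0247]
 [ 0.0268 -0.0371 -0.9989]] [   2.6267 -147.3876]
[ 0.554 -0.563  0.355] (np.float64(2.6267017566380484), np.float64(-147.38758902077842)) [-0.916  0.706  0.732 -0.046  1.707 -2.117]
0 [[-0.35, -1.0, -0.0, 0.0], [-0.35, -1.0, -0.0, 0.0], [-0.35, -1.0, -0.0, 0.0], [-0.35, -1.0, -0.05, 0.0], [-0.35, -1.0, -0.0, 0.0], [-0.35, -1.0, -0.05, 0.0], [-0.35, -1.0, -0.0, 0.0], [-0.35, -1.0, -0.05, 0.0], [-0.35, -1.0, -0.0, 0.0], [-0.35, -1.0, -0.05, 0.0]]
10 [[-0.35, -1.0, -0.0, 0.0], [-0.3, -1.0, -0.05, 0.0], [-0.35, -1.0, -0.0, 0.0], [-0.3, -1.0, -0.05, 0.0], [-0.35, -1.0, -0.0, 0.0], [-0.3, -1.0, -0.05, 0.0], [-0.35, -1.0, -0.0, 0.0], [-0.3, -1.0, -0.05, 0.0], [-0.35, -1.0, -0.0, 0.0], [-0.3, -1.0, -0.05, 0.0]]
  pull 10 [ 0.6   -0.747  0.326] (np.float64(10.291110304388331), np.float64(-64.31209683792476)) [-1.003  0.992  0.22  -0.022  1.752 -2.208]
  pull 20 [ 0.611 -0.861  0.285] (np.float64(24.6930
[... 2448 characters left out ...]
0], [-1.0, -0.85, -0.2, 0.0], [-1.0, -0.85, -0.15, 0.0], [-1.0, -0.85, -0.1, 0.0], [-1.0, -0.85, -0.1, 0.0], [-1.0, -0.85, -0.05, 0.0], [-1.0, -0.85, -0.0, 0.0]]
10 [[-1.0, -0.85, 0.0, 0.0], [-1.0, -0.85, 0.05, 0.0], [-1.0, -0.85, 0.1, 0.0], [-1.0, -0.85, 0.1, 0.0], [-1.0, -0.85, 0.15, 0.0], [-1.0, -0.85, 0.2, 0.0], [-1.0, -0.85, 0.2, 0.0], [-1.0, -0.85, 0.25, 0.0], [-1.0, -0.85, 0.3, 0.0], [-1.0, -0.85, 0.3, 0.0]]
20 [[-1.0, -0.85, 0.35, 0.0], [-1.0, -0.85, 0.4, 0.0], [-1.0, -0.85, 0.45, 0.0], [-1.0, -0.85, 0.45, 0.0], [-1.0, -0.9, 0.5, 0.0], [-1.0, -0.9, 0.55, 0.0], [-1.0, -0.9, 0.6, 0.0], [-1.0, -0.9, 0.65, 0.0], [-1.0, -0.9, 0.7, 0.0], [-1.0, -0.9, 0.75, 0.0]]
30 [[-1.0, -0.9, 0.8, 0.0]]
```

View pics/s6.png

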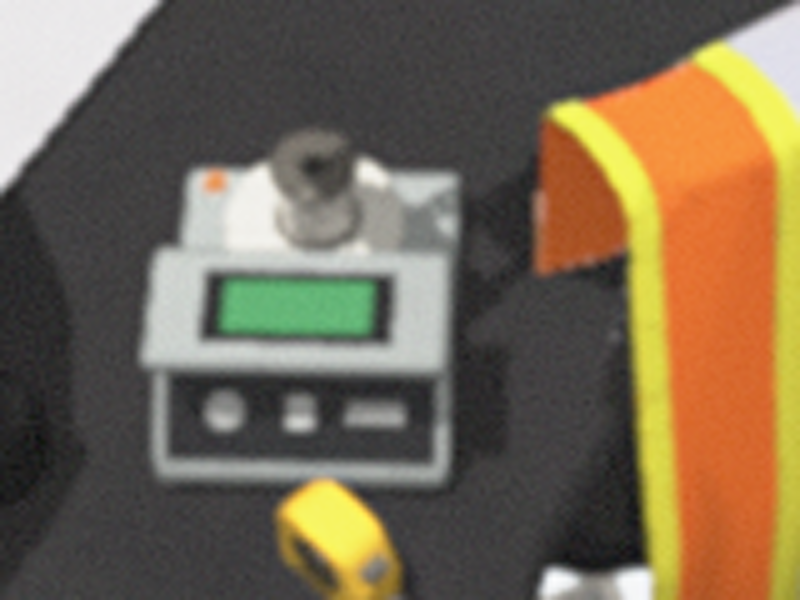

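The spool stands upright in the middle of the pan (hole at crop (315,165)), and the keys are clear at (224,410), (300,412) and (375,412). Now I'll go back out to re-tilt.

Request:
{"api": "play_rows", "payload": {"steps": [-1, -0.35, -1, 0, 0, -1, -0.35, -1, 0, 0, -1, -0.35, -1, 0, 0, -1, -0.35, -1, 0, 0, -1, -0.35, -1, 0, 0, -1, -0.35, -1, 0, 0, -1, -0.35, -1, 0, 0, -1, -0.35, -1, 0, 0, -1, -0.35, -1, -0.05, 0, -1, -0.35, -1, -0.05, 0]}}

```text
time: 45.75
position: [0.5728, -0.2494, 0.3345]
tool_rot: [0.187, 0.982, -0.016, -0.017]
ft_force: [0.2, -0.5, -1.0]
grip_width: 0.0066
grip_force: 0.0
```

Request:
{"api": "play_rows", "payload": {"steps": [-1, -0.35, -1, -0.05, 0, -1, -0.35, -1, -0.05, 0, -1, -0.35, -1, -0.05, 0, -1, -0.35, -1, -0.05, 0, -1, -0.35, -1, -0.05, 0, -1, -0.35, -1, -0.05, 0, -1, -0.4, -1, -0.05, 0, -1, -0.6, -1, -0.1, 0, -1, -0.9, -1, -0.1, 0, -1, -1, -1, -0.1, 0]}}

```text
time: 46.75
position: [0.6032, -0.583, 0.3621]
tool_rot: [0.187, 0.982, -0.016, -0.017]
ft_force: [1.0, -0.7, 0.3]
grip_width: 0.0003
grip_force: 0.0
```

Request:
{"api": "play_rows", "payload": {"steps": [-1, -1, -1, -0.15, 0, -1, -1, -1, -0.15, 0, -1, -1, -1, -0.15, 0, -1, -1, -1, -0.15, 0, -1, -1, -1, -0.1, 0, -1, -1, -1, -0.1, 0, -1, -1, -1, -0.05, 0, -1, -1, -1, 0, 0, -1, -1, -1, 0, 0, -1, -1, -1, 0.05, 0]}}

```text
time: 47.75
position: [0.599, -0.7704, 0.3144]
tool_rot: [0.184, 0.977, -0.084, 0.068]
ft_force: [0.6, 0.4, -0.2]
grip_width: 0.0004
grip_force: 0.0
```

```bash
cat > ret.py <<'E'
from plan import *
import sys
o=robot.get_obs();q0=o['q'];print(o['time'],o['position'],tilt(q0),q0)
for hh in(-62,-66,-70,-75):
    h=np.radians(hh); print(hh); q,o2=pull(q0,lambda q:np.array([np.cos(h),np.sin(h),float(sys.argv[1])]),35,lambda q:tilt(q)[0]>40.5)
    if hh==float(sys.argv[2]): show(o2)
E
python3 ret.py .1 -66
```

```text
47.75 [ 0.599 -0.77   0.314] (np.float64(12.405878284679092), np.float64(-61.644203886176804)) [-1.02   1.008  0.219 -0.012  1.698 -2.222]
-62
  pull 10 [ 0.614 -0.884  0.258] (np.float64(27.05516233601666), np.float64(-57.31126738917568)) [-1.077  1.097  0.22   0.036  1.353 -2.28 ]
  stop 19 [ 0.624 -0.975  0.227] (np.float64(41.4908947352715), np.float64(-57.003065836823744)) [-1.12   1.176  0.22   0.096  1.027 -2.342]
-66
  pull 10 [ 0.591 -0.907  0.258] (np.float64(28.048996528942645), np.float64(-57.79661574586677)) [-1.109  1.101  0.22   0.049  1.334 -2.312]
  stop 18 [ 0.587 -0.995  0.229] (np.float64(41.228303381590386), np.float64(-58.07288998218492)) [-1.16   1.173  0.22   0.112  1.037 -2.382]
0 [[-1.0, -1.0, 0.15, 0.0], [-1.0, -1.0, 0.2, 0.0], [-1.0, -1.0, 0.25, 0.0], [-1.0, -1.0, 0.3, 0.0], [-1.0, -1.0, 0.3, 0.0], [-1.0, -1.0, 0.35, 0.0], [-1.0, -1.0, 0.4, 0.0], [-1.0, -1.0, 0.45, 0.0], [-1.0, -1.0, 0.5, 0.0], [-1.0, -1.0, 0.5, 0.0]]
10 [[-1.0, -1.0, 0.55, 0.0], [-1.0, -1.0, 0.6, 0.0], [-0.95, -1.0, 0.65, 0.0], [-0.95, -1.0, 0.7, 0.0], [-0.95, -1.0, 0.75, 0.0], [-0.95, -1.0, 0.8, 0.0], [-0.95, -1.0, 0.85, 0.0], [-0.95, -1.0, 0.9, 0.0]]
-70
  pull 10 [ 0.569 -0.911  0.261] (np.float64(26.73488423090905), np.float64(-58.28906842361677)) [-1.13   1.093  0.22   0.052  1.365 -2.331]
  stop 19 [ 0.552 -1.012  0.229] (np.float64(40.54739121257841), np.float64(-59.03788400754796)) [-1.197  1.171  0.22   0.124  1.053 -2.418]
-75
  pull 10 [ 0.548 -0.915  0.266] (np.float64(25.491422391971707), np.float64(-58.75921972210189)) [-1.151  1.085  0.22   0.055  1.395 -2.35 ]
  pull 20 [ 0.508 -1.028  0.232] (np.float64(39.52316588169851), np.float64(-60.10496571424674)) [-1.241  1.164  0.22   0.138  1.081 -2.46 ]
  stop 21 [ 0.504 -1.038  0.23 ] (np.float64(40.93462341446828), np.float64(-60.30498392409072)) [-1.249  1.172  0.22   0.148  1.05  -2.472]
```

Request:
{"api": "play_rows", "payload": {"steps": [-1, -0.95, -1, 0, 0, -1, -0.95, -1, 0, 0, -1, -0.95, -1, 0, 0, -1, -0.95, -1, 0.05, 0, -1, -0.95, -1, 0.05, 0, -1, -0.95, -1, 0.1, 0, -1, -0.95, -1, 0.1, 0, -1, -0.95, -1, 0.15, 0, -1, -0.95, -1, 0.2, 0, -1, -0.95, -1, 0.2, 0]}}

```text
time: 48.75
position: [0.5735, -0.8924, 0.3159]
tool_rot: [0.178, 0.955, -0.174, 0.16]
ft_force: [-1.2, -0.4, -0.2]
grip_width: 0.0005
grip_force: 0.0
```

```bash
python3 ret.py .3 -70
```

```text
48.75 [ 0.573 -0.892  0.316] (np.float64(27.376095430887492), np.float64(-57.983216394394034)) [-1.119  1.036  0.219  0.05   1.411 -2.317]
-62
  stop 9 [ 0.591 -0.962  0.33 ] (np.float64(40.87989732608703), np.float64(-57.98012517439008)) [-1.141  1.064  0.22   0.092  1.149 -2.35 ]
-66
  stop 9 [ 0.57  -0.979  0.333] (np.float64(41.806015644264846), np.float64(-58.333700057134045)) [-1.169  1.064  0.22   0.111  1.136 -2.379]
-70
  stop 9 [ 0.551 -0.984  0.33 ] (np.float64(40.79861022584098), np.float64(-58.51371914662546)) [-1.188  1.063  0.22   0.119  1.156 -2.397]
0 [[-0.9, -1.0, 0.25, 0.0], [-0.9, -1.0, 0.25, 0.0], [-0.9, -1.0, 0.3, 0.0], [-0.9, -1.0, 0.35, 0.0], [-0.85, -1.0, 0.4, 0.0], [-0.85, -1.0, 0.4, 0.0], [-0.85, -1.0, 0.45, 0.0], [-0.85, -1.0, 0.5, 0.0], [-0.85, -1.0, 0.55, 0.0]]
-75
  pull 10 [ 0.528 -0.997  0.333] (np.float64(41.114749759921914), np.float64(-58.85732759973225)) [-1.216  1.061  0.22   0.136  1.155 -2.425]
  stop 10 [ 0.528 -0.997  0.333] (np.float64(41.114749759921914), np.float64(-58.85732759973225)) [-1.216  1.061  0.22   0.136  1.155 -2.425]
```

Request:
{"api": "play_rows", "payload": {"steps": [-1, -0.8, -1, 0.25, 0, -1, -0.8, -1, 0.25, 0, -1, -0.8, -1, 0.3, 0, -1, -0.8, -1, 0.35, 0, -1, -0.8, -1, 0.4, 0, -1, -0.8, -1, 0.4, 0, -1, -0.8, -1, 0.45, 0, -1, -0.8, -1, 0.45, 0, -1, -0.8, -1, 0.5, 0, -1, 0.5, 0.5, 0, 0]}}

```text
time: 49.75
position: [0.5338, -0.9743, 0.315]
tool_rot: [0.174, 0.922, -0.258, 0.23]
ft_force: [0.1, 0.6, -0.3]
grip_width: 0.0006
grip_force: 0.0
```

```bash
cat > back.py <<'E'
from plan import *
o=robot.get_obs();q0=o['q'];print(o['time'],o['position'],tilt(q0),q0); m=rot(q0).as_matrix();print(m)
z=m[:,2]; hx=np.array([-z[1],z[0],0]); hx/=np.linalg.norm(hx)
tw=np.arctan2(hx@m[:,0]*1.,hx@m[:,1]); tw=-np.arctan2(m[:,0]@hx,m[:,1]@hx); print('twist to level y',tw)
B=np.array([.476,.164,.0479]); P2=B-.075*z
q,o1=go(q0,[.60,-.2,.42],tw,20); print(fk(q)[0],tilt(q),q); show(o1)
q,o2=go(q,B-.33*z,0,14); print(fk(q)[0],q); show(o2)
q,o3=go(q,P2,0,7); print(fk(q)[0],q,rot(q).as_matrix());show(o3)
E
python3 back.py
```

```text
49.75 [ 0.534 -0.974  0.315] (np.float64(40.40619278242355), np.float64(-58.884033567632606)) [-1.201  1.017  0.359  0.127  1.072 -2.419]
[[-0.834  0.439  0.335]
 [ 0.202  0.807 -0.555]
 [-0.514 -0.395 -0.761]]
twist to level y 0.6553343075262984
[ 0.6  -0.2   0.42] (np.float64(40.406193897974525), np.float64(-58.88403199796941)) [-0.286  0.22   1.567 -0.599  0.89  -0.511]
0 [[0.1, 1.0, -0.8, 0.35], [0.1, 1.0, -0.8, 0.35], [0.15, 1.0, -0.8, 0.35], [0.2, 1.0, -0.8, 0.35], [0.2, 1.0, -0.8, 0.35], [0.25, 1.0, -0.8, 0.35], [0.3, 1.0, -0.8, 0.35], [0.3, 0.95, -0.8, 0.35], [0.35, 0.95, -0.8, 0.35], [0.4, 0.95, -0.8, 0.35]]
10 [[0.45, 0.95, -0.8, 0.35], [0.45, 0.9, -0.85, 0.35], [0.5, 0.9, -0.8, 0.35], [0.5, 0.9, -0.85, 0.35], [0.55, 0.85, -0.8, 0.35], [0.6, 0.85, -0.85, 0.35], [0.6, 0.85, -0.8, 0.35], [0.65, 0.8, -0.85, 0.35], [0.65, 0.8, -0.8, 0.35], [0.7, 0.75, -0.85, 0.35]]
[0.405 0.272 0.37 ] [ 0.761  0.322  1.561 -0.689  1.47   0.41 ]
0 [[1.0, 0.15, -0.7, 0.0], [1.0, 0.15, -0.7, 0.0], [1.0, 0.15, -0.7, 0.0], [1.0, 0.15, -0.7, 0.0], [1.0, 0.15, -0.7, 0.0], [1.0, 0.15, -0.7, 0.0], [1.0, 0.15, -0.7, 0.0], [1.0, 0.15, -0.7, 0.0], [1.0, 0.1, -0.7, 0.0], [1.0, 0.15, -0.65, 0.0]]
10 [[1.0, 0.1, -0.7, 0.0], [1.0, 0.15, -0.65, 0.0], [1.0, 0.1, -0.7, 0.0], [1.0, 0.15, -0.65, 0.0]]
[0.436 0.23  0.139] [ 0.661  0.637  1.82  -0.872  0.998  0.772] [[-0.355  0.873  0.335]
 [ 0.674  0.487 -0.555]
 [-0.648  0.029 -0.761]]
0 [[0.55, -0.0, 1.0, 0.0], [0.5, -0.0, 1.0, 0.0], [0.55, -0.0, 1.0, 0.0], [0.5, -0.0, 1.0, 0.0], [0.55, -0.0, 1.0, 0.0], [0.5, -0.0, 1.0, 0.0], [0.55, -0.0, 1.0, 0.0]]
```

Request:
{"api": "play_rows", "payload": {"steps": [-1, 0.1, 1, -0.8, 0.33, -1, 0.1, 1, -0.8, 0.33, -1, 0.15, 1, -0.8, 0.33, -1, 0.2, 1, -0.8, 0.33, -1, 0.2, 1, -0.8, 0.33, -1, 0.25, 1, -0.8, 0.33, -1, 0.3, 1, -0.8, 0.33, -1, 0.3, 0.95, -0.8, 0.33, -1, 0.35, 0.95, -0.8, 0.33, -1, 0.4, 0.95, -0.8, 0.33]}}

```text
time: 50.75
position: [0.5662, -0.5859, 0.3667]
tool_rot: [0.323, 0.882, -0.213, 0.268]
ft_force: [0.7, 0.2, 0.7]
grip_width: 0.0002
grip_force: 0.0
```

Request:
{"api": "play_rows", "payload": {"steps": [-1, 0.45, 0.95, -0.8, 0.33, -1, 0.45, 0.9, -0.85, 0.33, -1, 0.5, 0.9, -0.8, 0.33, -1, 0.5, 0.9, -0.85, 0.33, -1, 0.55, 0.85, -0.8, 0.33, -1, 0.6, 0.85, -0.85, 0.33, -1, 0.6, 0.85, -0.8, 0.33, -1, 0.65, 0.8, -0.85, 0.33, -1, 0.65, 0.8, -0.8, 0.33, -1, 0.7, 0.75, -0.85, 0.33]}}

```text
time: 51.75
position: [0.5904, -0.1941, 0.4199]
tool_rot: [0.464, 0.817, -0.165, 0.3]
ft_force: [1.3, -0.0, 0.2]
grip_width: 0.0003
grip_force: 0.0
```

Request:
{"api": "play_rows", "payload": {"steps": [-1, 1, 0.15, -0.7, 0, -1, 1, 0.15, -0.7, 0, -1, 1, 0.15, -0.7, 0, -1, 1, 0.15, -0.7, 0, -1, 1, 0.15, -0.7, 0, -1, 1, 0.15, -0.7, 0, -1, 1, 0.15, -0.7, 0, -1, 1, 0.15, -0.7, 0, -1, 1, 0.1, -0.7, 0, -1, 1, 0.15, -0.65, 0]}}

```text
time: 52.75
position: [0.4393, 0.1403, 0.3866]
tool_rot: [0.463, 0.818, -0.165, 0.299]
ft_force: [0.4, 0.5, -0.8]
grip_width: 0.0004
grip_force: 0.0
```

Run:
```python
from plan import *
o=robot.get_obs();q0=o['q'];print(o['time'],o['position'],tilt(q0),q0); m=rot(q0).as_matrix();print(m); z=m[:,2]
B=np.array([.476,.164,.0479])
print('direct',m.T@(B-.08*z-fk(q0)[0])/.03, B-.08*z)
```

```text
52.75 [0.439 0.14  0.387] (np.float64(39.92692416516717), np.float64(-58.35967899412819)) [ 0.494  0.181  1.71  -0.73   1.29   0.179]
[[-0.392  0.856  0.337]
 [ 0.659  0.517 -0.546]
 [-0.642  0.008 -0.767]]
direct [7.288 1.367 5.97 ] [0.449 0.208 0.109]
```

Request:
{"api": "play_rows", "payload": {"steps": [-1, 0.91, 0.17, 0.74, 0, -1, 0.91, 0.17, 0.74, 0, -1, 0.91, 0.17, 0.74, 0, -1, 0.91, 0.17, 0.74, 0, -1, 0.91, 0.17, 0.74, 0, -1, 0.91, 0.17, 0.74, 0, -1, 0.91, 0.17, 0.74, 0, -1, 0.91, 0.17, 0.74, 0, -1, 0, 0, 0, 0, -1, 0, 0, 0, 0]}}

```text
time: 53.75
position: [0.4486, 0.206, 0.1101]
tool_rot: [0.463, 0.818, -0.166, 0.299]
ft_force: [-0.3, -0.8, 0.6]
grip_width: 0.0001
grip_force: 0.0
```

Run:
```python
from to import *
to([.476,.164,.0479])
S=shot('scene');T=shot('top')
print('spool chk top',onz(T,(0,0),.1)[:1])
```

```text
53.75 [0.4486 0.206  0.1101] [ 0.4628  0.8179 -0.1665  0.2986] [ 0.6035  0.6795  1.8601 -0.945   0.9134  0.7816] [-0.3056 -0.8088  0.5745]
[[-0.3932  0.8565  0.3344]
 [ 0.6576  0.5162 -0.5487]
 [-0.6426  0.0041 -0.7662]] [ 39.9836 -58.6414]
to [0.476, 0.164, 0.0479] units [0.0529 0.0512 2.6623]
spool chk top [1.1382]
```

Request:
{"api": "play_rows", "payload": {"steps": [-1, 0.01, 0.01, 0.48, 0, -1, 0.01, 0.01, 0.48, 0, -1, 0.01, 0.01, 0.48, 0, -1, 0.01, 0.01, 0.48, 0, -1, 0.01, 0.01, 0.48, 0, -1, 0, 0, 0, 0, -1, 0, 0, 0.03, 0, -1, 0, 0, 0.03, 0, -1, 0, 0, 0.03, 0, -1, 0, 0, 0, 0]}}

```text
time: 54.85
position: [0.4741, 0.167, 0.0521]
tool_rot: [0.463, 0.818, -0.166, 0.299]
ft_force: [-0.4, -0.0, -0.1]
grip_width: 0.0005
grip_force: 0.0
```

Run:
```python
from to import *
to([.476,.164,.0479]);print(M.T@o['ft_force'])
```

```text
54.85 [0.4741 0.167  0.0521] [ 0.4631  0.8178 -0.1658  0.2989] [ 0.5088  0.7899  1.896  -1.1158  0.796   0.9167] [-0.4299 -0.0209 -0.0587]
[[-0.3925  0.8565  0.3352]
 [ 0.6583  0.5161 -0.548 ]
 [-0.6424  0.0056 -0.7664]] [ 39.9709 -58.547 ]
to [0.476, 0.164, 0.0479] units [-0.0019  0.0005  0.1825]
[ 0.1927 -0.3793 -0.0876]
```

5.5 mm from the expected press depth. Small steps from here.

Request:
{"api": "play_rows", "payload": {"steps": [-1, 0, 0, 0.03, 0, -1, 0, 0, 0.03, 0, -1, 0, 0, 0.03, 0, -1, 0, 0, 0, 0, -1, 0, 0, 0, 0, -1, 0, 0, 0, 0, -1, 0, 0, 0, 0, -1, 0, 0, 0, 0, -1, 0, 0, 0, 0, -1, 0, 0, 0, 0]}}

```text
time: 55.85
position: [0.4749, 0.1652, 0.0496]
tool_rot: [0.463, 0.818, -0.166, 0.299]
ft_force: [-0.3, 0.0, -1.3]
grip_width: 0.0008
grip_force: 0.0
```

Request:
{"api": "play_rows", "payload": {"steps": [-1, 0, 0, 0.02, 0, -1, 0, 0, 0.02, 0, -1, 0, 0, 0, 0, -1, 0, 0, 0, 0, -1, 0, 0, 0, 0, -1, 0, 0, 0, 0, -1, 0, 0, 0, 0, -1, 0, 0, 0, 0, -1, 0, 0, 0, 0, -1, 0, 0, 0, 0]}}

```text
time: 56.85
position: [0.4754, 0.1646, 0.0487]
tool_rot: [0.463, 0.818, -0.166, 0.299]
ft_force: [-0.7, 1.4, 2.5]
grip_width: 0.0006
grip_force: 1.3
```

Request:
{"api": "play_rows", "payload": {"steps": [-1, 0, 0, 0.02, 0, -1, 0, 0, 0.015, 0, -1, 0, 0, 0, 0, -1, 0, 0, 0, 0, -1, 0, 0, 0, 0, -1, 0, 0, 0, 0, -1, 0, 0, 0, 0, -1, 0, 0, 0, 0, -1, 0, 0, 0, 0, -1, 0, 0, 0, 0]}}

```text
time: 57.85
position: [0.4757, 0.164, 0.0479]
tool_rot: [0.463, 0.818, -0.166, 0.299]
ft_force: [-2.4, 3.2, 4.3]
grip_width: 0.0004
grip_force: 3.0
```

Request:
{"api": "play_rows", "payload": {"steps": [-1, 0, 0, -0.3, 0, -1, 0, 0, -0.8, 0, -1, 0, 0, -0.8, 0, -1, 0, 0, -0.8, 0, -1, 0, 0, -0.8, 0, -1, 0, 0, -0.8, 0, -1, 0, 0, -0.5, 0, -1, 0, 0, 0, 0, -1, 0, 0, 0, 0, -1, 0, 0, 0, 0]}}

```text
time: 58.85
position: [0.4273, 0.2422, 0.1575]
tool_rot: [0.463, 0.818, -0.167, 0.298]
ft_force: [0.5, 0.5, -0.3]
grip_width: 0.0006
grip_force: 0.0
```

Run:
```python
from to import *
T=shot('top');S=shot('scene')
cv2.imwrite('pics/s7.png',np.hstack([cv2.resize(S['image'][150:330,210:390],(400,400)),cv2.resize(T['image'][180:300,240:360],(400,400))])[:,:,::-1])
```

```text
58.85 [0.4273 0.2422 0.1575] [ 0.4632  0.8177 -0.1671  0.2982] [ 0.6861  0.6029  1.803  -0.8303  1.0387  0.695 ] [ 0.4627  0.4557 -0.3458]
[[-0.3931  0.8571  0.3329]
 [ 0.6578  0.5151 -0.5495]
 [-0.6425  0.0029 -0.7663]] [ 39.9784 -58.7963]
```

View pics/s7.png

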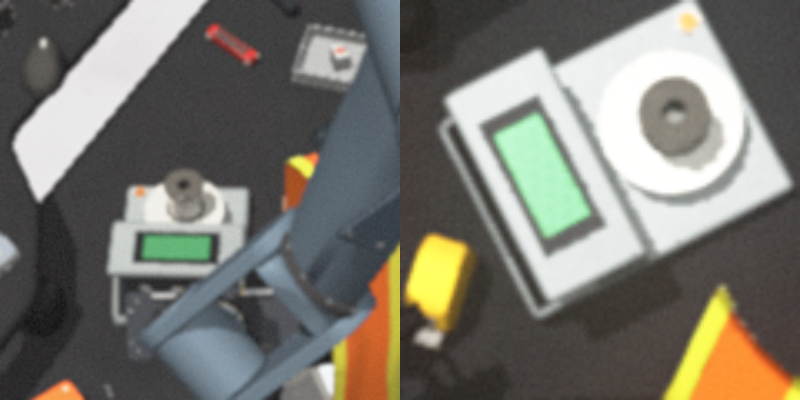

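The spool stands upright on the pan (top-view hole at (675,115), pan middle at about (672,122)), the relay lies in the tray at scene crop (340,55), and the arm is clear of everything.

```bash
python3 -c "
from rig import robot
print(robot.hand_in())"
```

```text
the job is handed in; nothing more can be done
None
```

I handed the job in at about 59 s of the 72 s allowed: the relay is in the tray, the zero key was pressed with the pan empty (about 6.4 N), the spool stands released on the middle of the pan, and the store key was pressed (about 5.9 N); the hand-in returned no verdict.

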